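# Weigh the cuff weights on the clinic counter scale

### The job

Weigh the loose blue cuff weights on the counter scale: lift the handled canister off the scale, set it down gently, upright and wholly on the round cork mat beside it, and then press the yellow zero button fully down while the scale is empty. Next stack all the blue weights flat in the middle of the scale's pan as one square pile, edges and ends lined up, and once the pile is complete and let go, press the green store button fully down. Both the pile and the canister must be in place at the end, and the tumbler and the ball left where they stand.

Things in the scene. Friction and masses are not known exactly. Their poses are not given: they have to be found in the camera images.
- canister_handle (a point): centre of the black crossbar of the canister's handle. The canister is a closed aluminium can with a white lid, 88 across, about 0.4 kg, standing on the scale's pan at the start. The crossbar lies level along the point's y axis, 80 long, 14 wide (along x), 12 high; its centre is 137 above the canister's foot, with 39 of free space beneath it over the lid (the two uprights stand 36 either side of its centre). z is up (sizes in mm)
- canister_foot (a point): centre of the canister's underside (foot 84 across), same axes as the handle point (sizes in mm)
- mat_top (a point): centre of the top of the round cork mat, 140 across, 4 thick, fixed to the counter to the left or the right of the scale (sizes in mm)
- pan (a point): centre of the top of the counter scale's square steel pan, 45 above the counter. The pan is 172 (along x) by 176 (along y) and rigid; the scale is fixed; z is up, and -x points to the front strip with the two buttons (top of the strip 26 above the counter) (sizes in mm)
- zero_top (a point): centre of the top of the yellow ZERO button on the scale's front strip (left one seen from the robot, +y), 26 across, pressed straight down (sizes in mm)
- zero (a joint): travel of the yellow zero button: 0 up, 0.006 m fully down; springs back, about 5 N fully down
- store_top (a point): centre of the top of the green STORE button on the scale's front strip (right one seen from the robot, -y), 26 across, pressed straight down (sizes in mm)
- store (a joint): travel of the green store button: 0 up, 0.006 m fully down; springs back, about 5 N fully down
- w0_center (a point): centre of blue cuff weight 0: a flat rigid painted block 96 (along its x) by 44 (along its y) by 18 high (z up), about 0.3 kg, lying flat on the counter at the start; all five are alike, and in some starts one of them is absent (None throughout) (sizes in mm)
- w1_center (a point): centre of blue cuff weight 1: a flat rigid painted block 96 (along its x) by 44 (along its y) by 18 high (z up), about 0.3 kg, lying flat on the counter at the start; all five are alike, and in some starts one of them is absent (None throughout) (sizes in mm)
- w2_center (a point): centre of blue cuff weight 2: a flat rigid painted block 96 (along its x) by 44 (along its y) by 18 high (z up), about 0.3 kg, lying flat on the counter at the start; all five are alike, and in some starts one of them is absent (None throughout) (sizes in mm)
- w3_center (a point): centre of blue cuff weight 3: a flat rigid painted block 96 (along its x) by 44 (along its y) by 18 high (z up), about 0.3 kg, lying flat on the counter at the start; all five are alike, and in some starts one of them is absent (None throughout) (sizes in mm)
- w4_center (a point): centre of blue cuff weight 4: a flat rigid painted block 96 (along its x) by 44 (along its y) by 18 high (z up), about 0.3 kg, lying flat on the counter at the start; all five are alike, and in some starts one of them is absent (None throughout) (sizes in mm)
- tumbler_center (a point): centre of the brushed aluminium tumbler, 68 across the rim, 95 high, open, standing among or near the weights; a bystander (sizes in mm), to be left where it is
- ball_center (a point): centre of the orange therapy ball, 60 across, resting in a white ring dish (90 across, 10 high); a bystander (sizes in mm), to be left where it is
There are look-alikes about, which are no part of the job. What is shaped like the part that bears canister_handle but orange is not meant.

How it is judged:
By the outcome, as a careful person would: the job done as asked, in the order asked, and still so for the second after the job is handed in, with the robot touching nothing.
Of w0, w1, w2, w3, w4 only 4 to 5 are there at a start; the rules pass over those that are not, and their reading is None.
At some moment in a run one of w0, w1, w2, w3, w4 may be knocked a few centimetres aside while the robot is not near it.
It also fails if it takes over 210 s, if anything falls off the work surface, if the arm or the gripper's body presses on something with over 40 N, if the wrist force passes 120 N, or if a joint passes its speed limit or range.

### The arm

A 6-joint arm with a two-finger parallel gripper is mounted at the origin on the work surface. World frame = base frame: x ahead of the robot, y to its left, z up, the work surface at z = 0. Lengths are in mm, angles in rad, forces in N, time in s.
With the tool pointing down it reaches from about 350 to 875 mm from the base axis. Payload 4.2 kg.
Tool frame: the origin (TCP) lies on the centre line of the jaws, within the pads' length; the fingertips stand 25 mm ahead of it and the grasp point (between the pads) lies 6 mm ahead of it; z points along the fingers, y is the direction in which the jaws open and shut (so a half turn about z gives the same grasp; the last joint's range is limited). The gripper opens to 85 mm and grips with 20 to 120 N. Pads are 22 mm wide; open, the fingers measure 114 mm over their backs; the gripper's body (76 mm by 85 mm) begins 54 mm behind the grasp point. The pads swing forward as they close: fully open they stand 13 mm farther back than shut.
Start: joints at [1.547, 0.385, 0.008, 0, -1.194, -0.259], TCP at [174.371, 600.162, 256.312] pointing down, gripper open.
Joint ranges: [-3.14, 3.14], [-1.21, 2.06], [-1.07, 1.41], [-3.16, 2.05], [-2.99, -0.16], [-3.1, 3.1]. Speed limits (rad/s): [2.79, 2.79, 3.14, 3.14, 3.14, 3.14].

### API

Orientations are given as a unit quaternion [x, y, z, w].
In Python, from bench import arm gives the robot as it stands.
- The arm moves only by the tool drive_tool, never from a script. Its argument "plan" is a list of rows, each a list of 2 entries, a list of its own where there are three numbers: the shift along the tool's x, y, z in m, then the turn about the tool's z in degrees. A call has 1 to 12 rows; each row shifts and turns the commanded pose from where the row before left it, along the tool's axes as they then stand; what a row does not reach is not made up. A row lasts 1/8 s, in which the tool goes at most 62.5 mm and 10.7 degrees, less where a joint would pass 70% of its speed; a pose out of reach is approached as far as the arm can. A call with a gripper value outside its range is refused whole. "fingers" is the closure, from -1 (fully open) to 1 (shut), so that 0 is half open, set as the call begins (left out, the last holds). The fingers move at their own pace and stop on an object; the grip force is fixed at half the most. Time passes only in rows, so rows that do not move let the fingers close. It gives the time, the measured TCP pose, the force and the opening at its end, in the units of the state.
- arm.read_state(): the state, without advancing time (a new reading comes with each control period).
- arm.get_image(name): name is "scene" or "top" or "wrist"; returns a dict with "image" (384x512x3 uint8, red, green, blue), "K" (3x3 intrinsics, pixels), "R" (3x3) and "t" (3): a world point X has camera coordinates R X + t. Camera axes: x right, y down, z forward; pixel columns grow to the right and rows downward; lengths in mm; the calibration is good to about 2 mm. The wrist camera is an equidistant fisheye: a pixel r from the principal point sees the ray r / f radians off the axis. A picture is of the moment at which its call begins. There is no depth.
- arm.job_done(): hands the job in, once; it reports no verdict.
The state is a dict: "clock": time; "joints": joint angles; "joint_vel": joint speeds; "joint_efforts": joint torques, N m; "position": TCP position; "ee_rot": TCP orientation; "contact_force": force on the tool from outside, world axes, zero at the start; "wrist_torque": the same for the moment, N m; "gripper_width": finger opening in mm.
Only numpy, scipy, OpenCV 4.12 (cv2) and the standard library are available. Lean on these libraries where they do the work, as an engineer would, in place of code of your own. Each camera call takes 0.05 s, during which the arm holds its last target.

## Working session

There is one attempt and no reset: what is moved stays moved. The work goes in short steps, Python scripts to look and compute and a tool call to move; the robot and the scene stay as the last step left them, time stands still between calls to the robot, and variables do not carry over. Pictures are saved under pics/ and viewed, and the job is handed in when it is done.

Besides the shell and the picture viewer there is one more tool, called after "Emit:" in YAML: its name, and indented under it one key for each argument. drive_tool: Moves the arm, as the interface text tells. Its arguments: {"type":"object","properties":{"plan":{"type":"array"},"fingers":{"type":"number"}},"required":["plan"]}

```bash
ls -la; mkdir -p pics
cat > h.py <<'E'
import numpy as np, cv2
from bench import arm
def save(name,fn):
    d=arm.get_image(name); cv2.imwrite('pics/'+fn,d['image'][:,:,::-1]); return d
def ray(d,u,v):
    K,R,t=d['K'],d['R'],d['t']
    c=-R.T@t; r=R.T@np.linalg.inv(K)@np.array([u,v,1.0]); return c,r/np.linalg.norm(r)
def onz(d,u,v,z):
    c,r=ray(d,u,v); return c+r*(z-c[2])/r[2]
def proj(d,X):
    p=d['R']@np.asarray(X,float)+d['t']; q=d['K']@p; return q[:2]/q[2]
E
python3 - <<'E'
from h import *
import pickle
D={}
for n in ["scene","top","wrist"]:
    D[n]=save(n,n+'0.png'); d=D[n]; print(n,d['K'].round(1).tolist(),d['R'].round(3).tolist(),d['t'].round(1).tolist())
pickle.dump(D,open('d0.pkl','wb'))
print(arm.read_state())
E
```

```text
total 12
drwxr-xr-x  3 agent agent 4096 Dec  7 05:38 .
drwxr-xr-x 23 root  root  4096 Dec  7 05:38 ..
drwxr-xr-x  2 agent agent 4096 Dec  7 05:38 pics
scene [[422.7, 0.0, 252.5], [0.0, 422.7, 187.0], [0.0, 0.0, 1.0]] [[0.772, 0.636, -0.0], [0.547, -0.664, -0.509], [-0.324, 0.392, -0.861]] [-360.8, -197.1, 1555.6]
top [[347.1, 0.0, 256.1], [0.0, 347.1, 195.2], [0.0, 0.0, 1.0]] [[-0.003, -0.999, 0.032], [-0.984, -0.003, -0.179], [0.179, -0.032, -0.983]] [-23.9, 481.4, 1110.0]
wrist [[297.3, 0.0, 253.7], [0.0, 297.3, 192.7], [0.0, 0.0, 1.0]] [[-0.279, -0.96, 0.002], [-0.923, 0.269, 0.274], [-0.263, 0.075, -0.962]] [624.4, -34.9, 378.5]
{'clock': 0.15, 'joints': array([ 1.54660306e+00,  3.85391865e-01,  6.97915026e-03, -3.34676165e-04,
       -1.19399724e+00, -2.58649577e-01]), 'joint_vel': array([-0.00018412, -0.00421523,  0.00236944,  0.00181559,  0.00059449,
       -0.00019974]), 'joint_efforts': array([-6.23464184e-04, -3.92680442e+01,  1.88582253e+01,  4.18857381e+00,
       -3.39852384e-03, -2.00051559e-06]), 'position': array([174.27624253, 599.81693072, 255.48362898]), 'ee_rot': array([ 9.90007614e-01, -1.41011520e-01, -6.01167652e-05,  8.19468888e-04]), 'contact_force': array([-0.887415  , -0.48373961,  0.14234515]), 'wrist_torque': array([ 0.08442945,  0.02678788, -0.02597056]), 'gripper_width': 85.54482124038422}
```

View pics/scene0.png

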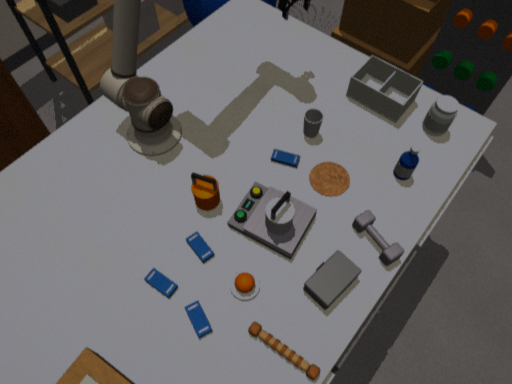

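View pics/top0.png

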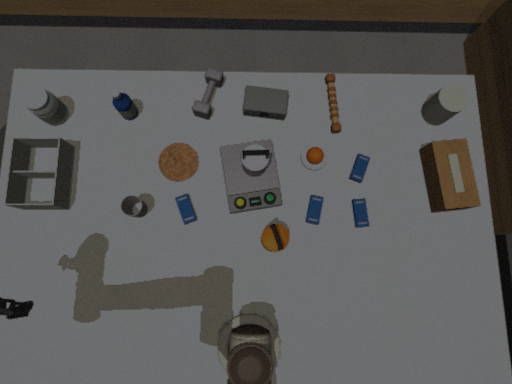

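View pics/wrist0.png

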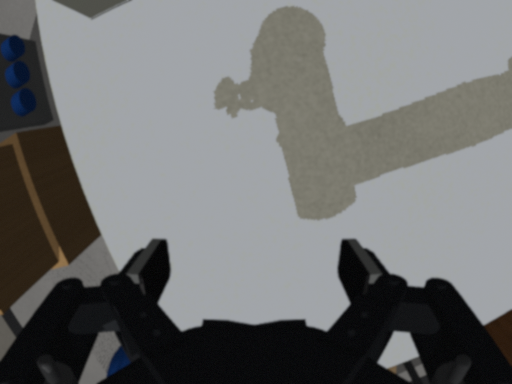

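The candidates for the canister in the top view are the aluminium can with white lid at (256,157), on the scale, and the orange-bodied look-alike at (275,237). I choose the one on the pan. There are four blue weights, at (186,209), (315,209), (360,168) and (360,213). The blue bottle at (125,105) is not a weight. I'll check close crops.

```bash
cat >> h.py <<'E'
def weights(d,ztop=18,minarea=60,verbose=True):
    """blue blocks by segmentation in pinhole images -> list (x,y,yaw,L,W)"""
    im=d['image']; hsv=cv2.cvtColor(im,cv2.COLOR_RGB2HSV)
    m=cv2.inRange(hsv,(100,120,50),(125,255,255)); m=cv2.morphologyEx(m,cv2.MORPH_CLOSE,np.ones((5,5)))
    n,l,s,c=cv2.connectedComponentsWithStats(m); out=[]
    for i in range(1,n):
        if s[i,4]<minarea: continue
        cs,_=cv2.findContours((l==i).astype('uint8'),cv2.RETR_EXTERNAL,cv2.CHAIN_APPROX_NONE)
        P=np.array([onz(d,u,v,ztop)[:2] for u,v in cs[0][:,0]],dtype=np.float32)
        (x,y),(w,h),a=cv2.minAreaRect(P)
        if w<h: w,h,a=h,w,a+90
        out.append((c[i].round(1).tolist(),round(float(x),1),round(float(y),1),round((a+90)%180-90,1),round(w,1),round(h,1)))
    return out
E
python3 - <<'E'
from h import *
import pickle
D=pickle.load(open('d0.pkl','rb'))
for n in ['top','scene']:
    print(n)
    for w in weights(D[n]): print(w)
t=D['top']['image'][100:260,100:390,::-1]; cv2.imwrite('pics/topcrop.png',cv2.resize(t,None,fx=2.75,fy=2.75,interpolation=cv2.INTER_CUBIC))
t=D['scene']['image'][120:345,130:360,::-1]; cv2.imwrite('pics/scenecrop.png',cv2.resize(t,None,fx=2.6,fy=2.6,interpolation=cv2.INTER_CUBIC))
E
```

```text
top
([121.2, 103.0], 814.6, 450.9, -86.0, 55.8, 45.1)
([359.2, 167.5], 585.9, -384.9, -21.1, 94.3, 42.8)
([185.6, 208.4], 440.7, 212.0, 21.0, 93.5, 41.9)
([314.1, 209.3], 438.8, -221.4, -12.3, 93.5, 41.9)
([360.1, 212.5], 428.0, -378.7, 4.6, 92.7, 41.9)
scene
([211.6, 4.7], -298.8, 658.4, 39.5, 122.7, 97.4)
([285.1, 157.1], 441.2, 210.9, 21.1, 93.1, 42.7)
([409.1, 159.2], 780.1, 481.1, 8.0, 56.8, 54.7)
([199.6, 246.5], 439.9, -224.5, -12.8, 94.0, 42.1)
([160.6, 282.4], 428.9, -381.7, 4.7, 95.3, 42.3)
([198.1, 318.9], 587.0, -387.8, -21.9, 94.7, 41.4)
```

View pics/topcrop.png

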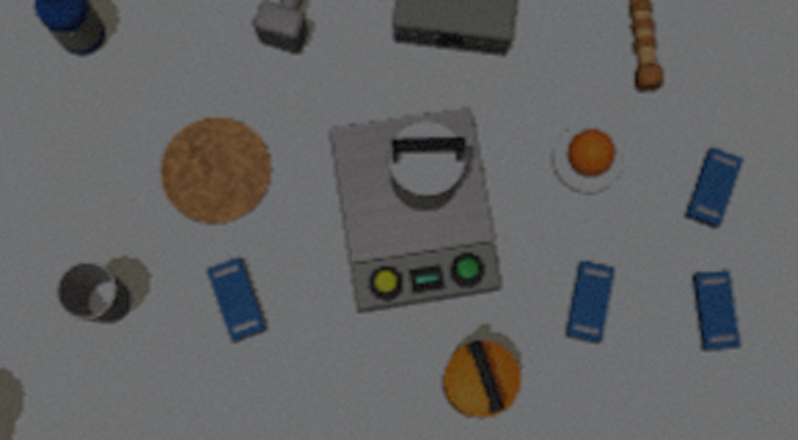

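View pics/scenecrop.png

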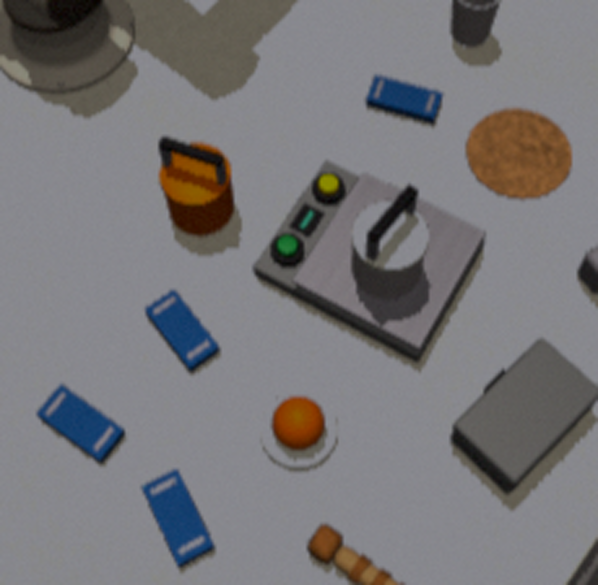

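```bash
cat >> h.py <<'E'
def tri(d1,p1,d2,p2):
    c1,r1=ray(d1,*p1);c2,r2=ray(d2,*p2)
    A=np.stack([r1,-r2],1); s=np.linalg.lstsq(A,c2-c1,rcond=None)[0]
    a=c1+r1*s[0]; b=c2+r2*s[1]; return (a+b)/2, np.linalg.norm(a-b)
E
cat > m.py <<'E'
from h import *
import pickle
D=pickle.load(open('d0.pkl','rb')); T,S=D['top'],D['scene']
tc=lambda x,y:(100+(x+.5)/2.75-.5,100+(y+.5)/2.75-.5)
sc=lambda x,y:(130+(x+.5)/2.6-.5,120+(y+.5)/2.6-.5)
def cen(d,lo,hi,box):
    h=cv2.cvtColor(d['image'],cv2.COLOR_RGB2HSV); m=cv2.inRange(h,lo,hi); k=np.zeros_like(m); x0,y0,x1,y1=box; k[y0:y1,x0:x1]=255; m&=k
    n,l,s,c=cv2.connectedComponentsWithStats(m); i=1+np.argmax(s[1:,4]); cs,_=cv2.findContours((l==i).astype('uint8'),0,cv2.CHAIN_APPROX_NONE)
    return c[i],cs[0][:,0],s[i]
for nm,lo,hi,bt,bs in [('yellow',(22,120,60),(35,255,255),(220,190,290,220),(230,170,280,240)),('green',(55,120,40),(90,255,255),(262,185,290,215),(225,200,255,230)),
   ('mat',(5,70,60),(20,255,255),(150,130,205,190),(300,155,360,200)),('ball',(3,150,80),(20,255,255),(300,140,330,170),(230,265,262,300))]:
    a,ca,sa=cen(T,lo,hi,bt); b,cb,sb=cen(S,lo,hi,bs)
    print(nm,a.round(1),sa[4],b.round(1),sb[4],[x.round(1) if hasattr(x,'round') else x for x in tri(T,a,S,b)])
    if nm=='mat':
        for d,c in ((T,ca),(S,cb)):
            P=np.array([onz(d,u,v,4)[:2] for u,v in c],dtype=np.float32); print(' mat',cv2.fitEllipse(P))
print('handle end L',tri(T,tc(392,144),S,sc(413,191)))
print('handle end R',tri(T,tc(466,143),S,sc(372,240)))
for p in [(331,128),(470,108),(496,241),(355,262)]: print('pan',onz(T,*tc(*p),45).round(1))
for p in [(483,235),(420,349),(297,283),(363,178)]: print('panS',onz(S,*sc(*p),45).round(1))
for w in [(95,293)]: print('tumb',onz(T,*tc(*w),48))
E
python3 m.py
```

```text
yellow [239.7 201.7] 52 [255.8 190. ] 48 [array([458.1,  29.6,  47.7]), np.float64(2.0)]
green [269.6 197.1] 49 [239.9 213.8] 53 [array([474.1, -69.2,  47.1]), np.float64(1.5)]
mat [178.  161.5] 1194 [329.2 178.7] 1087 [array([6.075e+02, 2.464e+02, 5.000e-01]), np.float64(1.1)]
 mat ((607.502685546875, 245.9917755126953), (133.44320678710938, 135.12350463867188), 98.59595489501953)
 mat ((606.9426879882812, 244.98020935058594), (134.5570526123047, 135.8302459716797), 137.18365478515625)
ball [314.8 154.7] 193 [244.1 281.8] 278 [array([ 624.2, -226.9,   37.6]), np.float64(1.8)]
handle end L (array([586.35032324,  20.93452632, 181.65781895]), np.float64(2.2755423243057873))
handle end R (array([588.55325843, -58.15728904, 183.71307879]), np.float64(0.9600135651090919))
pan [650.   98.3  45. ]
pan [677.4 -74.   45. ]
pan [ 508.3 -104.    45. ]
pan [481.8  66.8  45. ]
panS [649.7  93.6  45. ]
panS [679.1 -74.   45. ]
panS [ 515.7 -100.2   45. ]
panS [486.4  63.7  45. ]
tumb [442.91485951 373.38023657  48.        ]
```

```bash
cat >> h.py <<'E'
from scipy.spatial.transform import Rotation as Ro
def fish(d,X):
    p=d['R']@np.asarray(X,float)+d['t']; r=np.hypot(p[0],p[1]); th=np.arctan2(r,p[2]); f=d['K'][0,0]
    return np.array([d['K'][0,2]+f*th*p[0]/r, d['K'][1,2]+f*th*p[1]/r])
def fray(d,u,v):
    K=d['K']; x=(u-K[0,2])/K[0,0]; y=(v-K[1,2])/K[1,1]; th=np.hypot(x,y); s=np.sin(th)/max(th,1e-9)
    r=d['R'].T@np.array([x*s,y*s,np.cos(th)]); return -d['R'].T@d['t'], r
def fz(d,u,v,z):
    c,r=fray(d,u,v); return c+r*(z-c[2])/r[2]
def pinhole(d,f=300,size=(640,480),look=None):
    """rectify wrist image to a top-down virtual view (camera at same spot, looking straight down, world -y right, world x up)"""
def to(x,y,z,phi=None):
    s=arm.read_state(); R=Ro.from_quat(s['ee_rot']).as_matrix(); d=np.array([x,y,z])-s['position']
    ph=np.degrees(np.arctan2(R[1,0],R[0,0]))
    print('pos',s['position'].round(1),'phi',ph.round(2),'toolz',R[:,2].round(4),'F',s['contact_force'].round(1),'w',round(s['gripper_width'],1),'t',s['clock'])
    print('tool shift mm',(R.T@d).round(1), 'turn', None if phi is None else round((ph-phi+180)%360-180,2))
E
python3 - <<'E'
from h import *
import pickle
d=pickle.load(open('d0.pkl','rb'))['wrist']
s=arm.read_state();R=Ro.from_quat(s['ee_rot']).as_matrix()
print('cam in tool',R.T@(-d['R'].T@d['t']-s['position']), 'axes',(d['R']@R).round(3))
to(587.4,-18.6,256,-88.4)
E
```

```text
cam in tool [  70.2298164    -0.18822301 -117.0401325 ] axes [[-0.     1.    -0.   ]
 [-0.962 -0.    -0.274]
 [-0.274  0.     0.962]]
pos [174.3 599.8 255.5] phi -16.21 toolz [-4.0e-04 -1.6e-03 -1.0e+00] F [-0.9 -0.5  0.1] w 85.5 t 0.15
tool shift mm [5.694e+02 4.785e+02 3.000e-01] turn 72.19
```

Emit:
drive_tool:
  plan:
    - [[0.043,0.036,0],0]
    - [[0.043,0.036,0],0]
    - [[0.043,0.036,0],0]
    - [[0.043,0.036,0],0]
    - [[0.043,0.036,0],0]
    - [[0.043,0.036,0],0]
    - [[0.043,0.036,0],0]
    - [[0.043,0.036,0],0]
    - [[0.043,0.036,0],0]
    - [[0.043,0.036,0],0]
    - [[0.043,0.036,0],0]
    - [[0,0,0],0]
  fingers: -1

```text
clock: 1.65
position: [519.2, 85.0, 255.6]
ee_rot: [0.99, -0.144, -0.0, 0.0]
contact_force: [0.4, 0.0, 0.1]
gripper_width: 85.5
```

Emit:
drive_tool:
  plan:
    - [[0,0,0],10]
    - [[0,0,0],10]
    - [[0,0,0],10]
    - [[0,0,0],10]
    - [[0,0,0],10]
    - [[0,0,0],10]
    - [[0,0,0],10]
    - [[0,0,0],2.2]
    - [[0,0,0],0]

```text
clock: 2.78
position: [517.6, 88.5, 256.2]
ee_rot: [0.717, -0.697, -0.0, 0.0]
contact_force: [-0.3, 0.8, 0.8]
gripper_width: 85.4
```

Run:
```python
from h import *
import pickle
to(587.4,-18.6,256,-88.4)
d=save('wrist','w1.png'); pickle.dump(d,open('w1.pkl','wb')); print(arm.read_state()['joints'].round(2))
```

```text
pos [517.6  88.5 256.2] phi -88.32 toolz [-5.e-04  0.e+00 -1.e+00] F [-0.3  0.8  0.8] w 85.4 t 2.775
tool shift mm [ 1.092e+02 -6.660e+01  1.000e-01] turn 0.08
[ 0.48  0.22 -0.24 -0.   -1.12 -0.45]
```

View pics/w1.png

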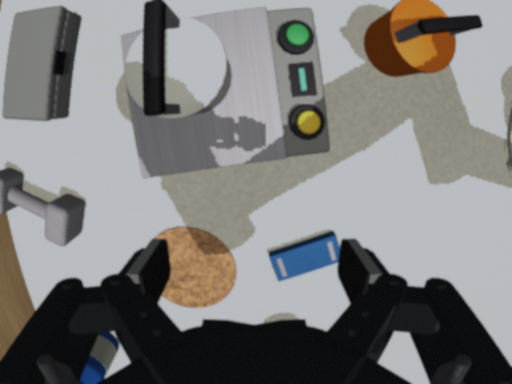

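```bash
cat > m2.py <<'E'
from h import *
import pickle
D=pickle.load(open('d0.pkl','rb')); w=pickle.load(open('w1.pkl','rb'))
def inter(rays):
    A=np.zeros((3,3));b=np.zeros(3)
    for c,r in rays: P=np.eye(3)-np.outer(r,r); A+=P; b+=P@c
    X=np.linalg.solve(A,b); return X.round(1),[round(float(np.linalg.norm((np.eye(3)-np.outer(r,r))@(X-c))),1) for c,r in rays]
h=cv2.cvtColor(w['image'],cv2.COLOR_RGB2HSV)
def c(lo,hi,box):
    m=cv2.inRange(h,lo,hi); k=np.zeros_like(m); x0,y0,x1,y1=box; k[y0:y1,x0:x1]=255; m&=k
    n,l,s,cc=cv2.connectedComponentsWithStats(m); i=1+np.argmax(s[1:,4]); return cc[i],s[i]
y=c((22,120,60),(35,255,255),(280,90,340,150)); g=c((50,120,40),(90,255,255),(275,10,330,60)); print(y,g)
print('Y',inter([ray(D['top'],239.7,201.7),ray(D['scene'],255.8,190),fray(w,*y[0])]))
print('G',inter([ray(D['top'],269.6,197.1),ray(D['scene'],239.9,213.8),fray(w,*g[0])]))
for z in (30,35,40): print(z,fz(w,*y[0],z).round(1),fz(w,*g[0],z).round(1))
for p in [(122,33),(149,176),(287,157),(267,9)]: print('pan',p,fz(w,*p,45).round(1))
for p in [(161,240),(182,228),(200,229),(237,266),(234,285),(195,306)]: print('mat',fz(w,*p,4).round(1))
cv2.imwrite('pics/w1c.png',cv2.resize(w['image'][0:190,110:340,::-1],None,fx=3.4,fy=3,interpolation=cv2.INTER_CUBIC))
E
python3 m2.py
```

```text
(array([308.24058577, 121.69037657]), array([296, 110,  25,  25, 478], dtype=int32)) (array([296.76401869,  34.3317757 ]), array([285,  23,  25,  23, 428], dtype=int32))
Y (array([458.9,  29.6,  47.3]), [0.9, 1.4, 1.3])
G (array([474.7, -69. ,  46. ]), [0.4, 1.5, 1.2])
30 [457.   29.8  30. ] [473.7 -73.   30. ]
35 [457.9  29.6  35. ] [474.4 -71.7  35. ]
40 [458.8  29.5  40. ] [475.1 -70.3  40. ]
pan (122, 33) [676.6 -76.1  45. ]
pan (149, 176) [641.8  95.9  45. ]
pan (287, 157) [481.6  70.1  45. ]
pan (267, 9) [509.2 -97.5  45. ]
mat [646.4 197.8   4. ]
mat [614.2 177.7   4. ]
mat [588.9 177.9   4. ]
mat [537.9 233.5   4. ]
mat [542.2 266.5   4. ]
mat [603.4 310.6   4. ]
```

View pics/w1c.png

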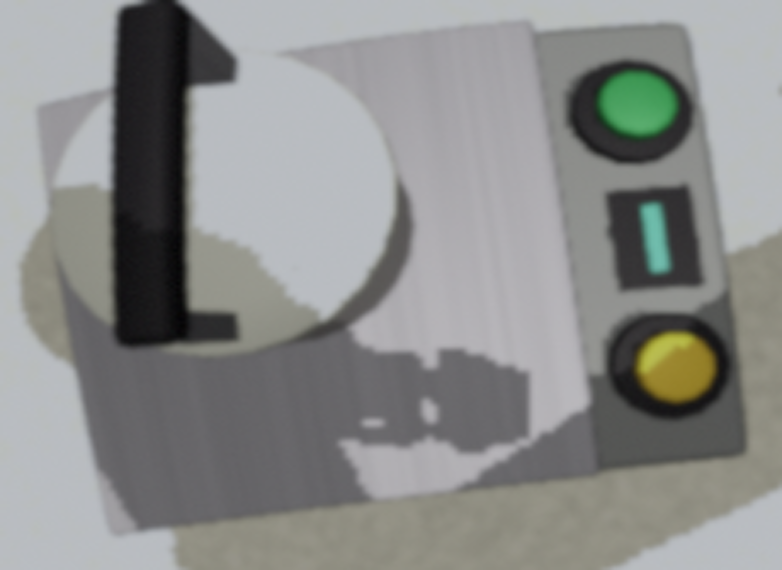

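```bash
cat >> m2.py <<'E'
print('-----')
q=lambda x,y:(110+(x+.5)/3.4-.5,(y+.5)/3-.5)
for p in [(118,8),(185,2),(115,340),(188,338),(151,172)]: print('bar',fz(w,*q(*p),188).round(1))
print('corner',fz(w,*q(112,535),45).round(1),fz(w,*q(38,106),45).round(1),fz(w,*q(530,22),45).round(1),fz(w,*q(598,472),45).round(1))
to(587,-18.6,240,-88.4)
E
python3 m2.py | sed -n '/-----/,$p'
```

```text
-----
bar [593.9 -55.  188. ]
bar [580.2 -54.9 188. ]
bar [591.5  20.6 188. ]
bar [576.7  20.6 188. ]
bar [584.7 -15.8 188. ]
corner [650.2  98.5  45. ] [678.  -73.7  45. ] [ 510.9 -100.    45. ] [483.3  70.2  45. ]
pos [517.7  88.5 256.2] phi -88.31 toolz [-3.e-04  0.e+00 -1.e+00] F [ 0.6  0.  -0.1] w 85.2 t 2.825
tool shift mm [109.1 -66.1  16.2] turn 0.09
```

Emit:
drive_tool:
  plan:
    - [[0.027,-0.0163,0],0]
    - [[0.027,-0.0163,0],0]
    - [[0.027,-0.0163,0],0]
    - [[0.027,-0.0163,0],0]
    - [[0,0,0.02],0]
    - [[0,0,0.02],0]
    - [[0,0,0.02],0]
    - [[0,0,0.008],0]
    - [[0,0,0],0]
    - [[0,0,0],0]

```text
clock: 4.08
position: [586.9, -18.0, 189.3]
ee_rot: [0.717, -0.697, 0.001, -0.001]
contact_force: [0.7, 0.5, 0.2]
gripper_width: 85.1
```

Run:
```python
from h import *
import pickle
to(586,-17.5,188,-88.3)
d=save('wrist','w2.png'); save('scene','s2.png')
print(fish(d,(586,-17.5,182)))
```

```text
pos [586.9 -18.  189.3] phi -88.37 toolz [ 1.8e-03  1.0e-04 -1.0e+00] F [0.7 0.5 0.2] w 85.1 t 4.075
tool shift mm [-0.6  0.8  1.3] turn -0.07
[257.13882752 262.53935437]
```

View pics/w2.png

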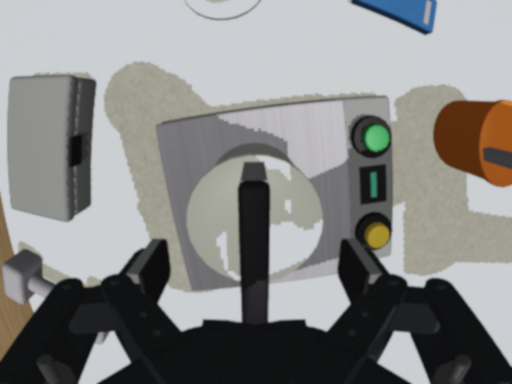

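View pics/s2.png

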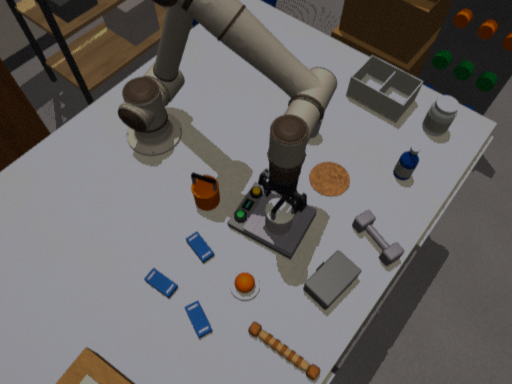

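The wrist view has the bar centred between the jaws, at column 254. I close on it.

Emit:
drive_tool:
  plan:
    - [[0,0,0.001],0]
    - [[0,0,0],0]
    - [[0,0,0],0]
    - [[0,0,0],0]
    - [[0,0,0],0]
    - [[0,0,0],0]
    - [[0,0,0],0]
    - [[0,0,0],0]
  fingers: 1

```text
clock: 5.18
position: [586.5, -18.2, 187.5]
ee_rot: [0.717, -0.697, 0.0, -0.0]
contact_force: [0.9, -0.9, -0.1]
gripper_width: 12.7
```

Emit:
drive_tool:
  plan:
    - [[0,0,-0.005],0]
    - [[0,0,-0.01],0]
    - [[0,0,-0.015],0]
    - [[0,0,-0.015],0]
    - [[0,0,-0.005],0]
    - [[0,0,0],0]
    - [[0,0,0],0]

```text
clock: 6.05
position: [585.8, -18.3, 236.7]
ee_rot: [0.717, -0.697, -0.0, 0.0]
contact_force: [-0.4, 0.5, -5.8]
gripper_width: 13.1
```

Run:
```python
from h import *
to(607.3,245.5,240,-88.3)
d=save('wrist','w3.png')
```

```text
pos [585.8 -18.3 236.7] phi -88.41 toolz [-0.0014  0.     -1.    ] F [-0.4  0.5 -5.8] w 13.1 t 6.05
tool shift mm [-263.1  -28.8   -3.3] turn -0.11
```

View pics/w3.png

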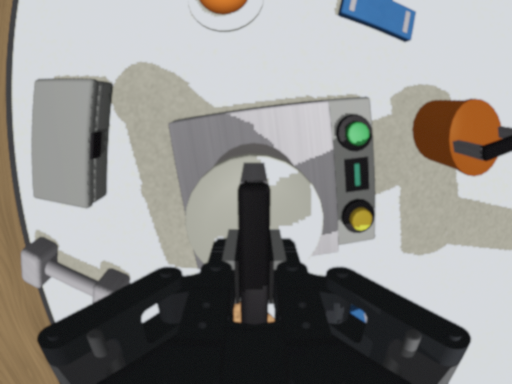

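Emit:
drive_tool:
  plan:
    - [[-0.012,-0.001,0],0]
    - [[-0.024,-0.003,0],0]
    - [[-0.03,-0.003,0],0]
    - [[-0.03,-0.003,0],0]
    - [[-0.03,-0.003,0],0]
    - [[-0.03,-0.003,0],0]
    - [[-0.03,-0.003,0],0]
    - [[-0.03,-0.003,0],0]
    - [[-0.026,-0.003,0],0]
    - [[-0.015,-0.003,0],0]
    - [[-0.006,-0.001,0],0]
    - [[0,0,0],0]

```text
clock: 7.6
position: [607.9, 245.2, 237.1]
ee_rot: [0.717, -0.697, -0.0, 0.0]
contact_force: [-0.1, 0.1, -4.8]
gripper_width: 13.2
```

Emit:
drive_tool:
  plan:
    - [[0,0,0.015],0]
    - [[0,0,0.02],0]
    - [[0,0,0.02],0]
    - [[0,0,0.015],0]
    - [[0,0,0.007],0]
    - [[0,0,0],0]
    - [[0,0,0],0]

```text
clock: 8.48
position: [608.5, 245.7, 161.3]
ee_rot: [0.717, -0.697, 0.0, -0.001]
contact_force: [-0.0, -1.0, -4.2]
gripper_width: 12.6
```

Run:
```python
from h import *
to(607.3,245.5,146.5,-88.3)
d=save('scene','s3.png'); im=cv2.imread('pics/s3.png')[110:240,250:400]; cv2.imwrite('pics/s3c.png',cv2.resize(im,None,fx=4,fy=4))
```

```text
pos [608.5 245.7 161.3] phi -88.4 toolz [ 1.7e-03  8.0e-04 -1.0e+00] F [-0.  -1.  -4.2] w 12.6 t 8.475
tool shift mm [ 0.2  1.2 14.8] turn -0.1
```

View pics/s3c.png

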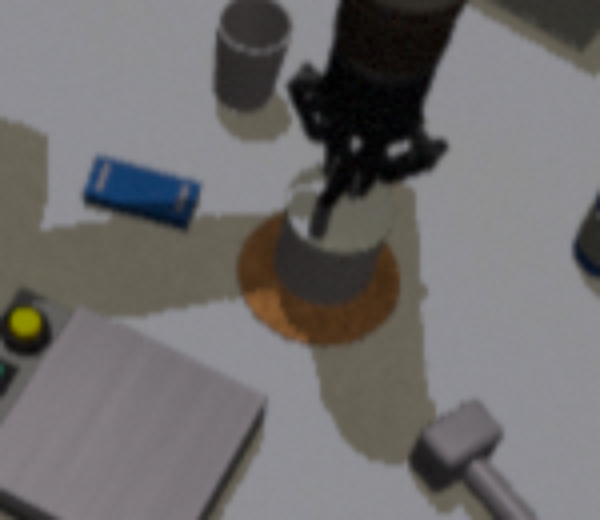

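Emit:
drive_tool:
  plan:
    - [[0,0,0.005],0]
    - [[0,0,0.004],0]
    - [[0,0,0.002],0]
    - [[0,0,0.001],0]
    - [[0,0,0.001],0]
    - [[0,0,0],0]

```text
clock: 9.28
position: [607.9, 245.5, 147.3]
ee_rot: [0.717, -0.697, -0.0, 0.0]
contact_force: [-0.8, 0.3, -5.0]
gripper_width: 12.9
```

Emit:
drive_tool:
  plan:
    - [[0,0,0.001],0]
    - [[0,0,0.001],0]
    - [[0,0,0],0]
    - [[0,0,0],0]

```text
clock: 9.78
position: [608.3, 245.6, 146.4]
ee_rot: [0.717, -0.697, 0.0, -0.001]
contact_force: [-1.1, -0.5, 3.6]
gripper_width: 12.9
```

Emit:
drive_tool:
  plan:
    - [[0,0,0],0]
    - [[0,0,0],0]
    - [[0,0,0],0]
    - [[0,0,0],0]
    - [[0,0,0],0]
    - [[0,0,0],0]
  fingers: -1

```text
clock: 10.52
position: [607.9, 245.5, 145.3]
ee_rot: [0.717, -0.697, -0.0, -0.0]
contact_force: [-0.5, 0.2, -0.0]
gripper_width: 85.5
```

Emit:
drive_tool:
  plan:
    - [[0,0,-0.02],0]
    - [[0,0,-0.03],0]
    - [[0,0,-0.03],0]
    - [[0,0,-0.02],0]
    - [[0,0,0],0]

```text
clock: 11.15
position: [608.6, 245.9, 247.3]
ee_rot: [0.717, -0.697, 0.001, -0.002]
contact_force: [-0.1, -0.2, 0.3]
gripper_width: 85.8
```

Run:
```python
from h import *
import pickle
to(459,29.6,150,-88.3)
d=save('scene','s4.png'); im=cv2.imread('pics/s4.png')[110:240,220:400]; cv2.imwrite('pics/s4c.png',cv2.resize(im,None,fx=4,fy=4))
d=save('wrist','w4.png')
```

```text
pos [608.6 245.9 247.3] phi -88.39 toolz [ 0.0036  0.0023 -1.    ] F [-0.1 -0.2  0.3] w 85.8 t 11.15
tool shift mm [212.2 156.   96.3] turn -0.09
```

View pics/s4c.png

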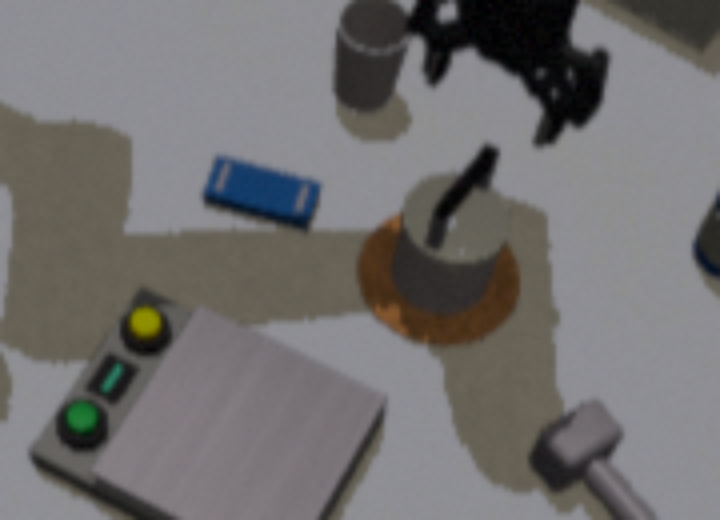

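View pics/w4.png

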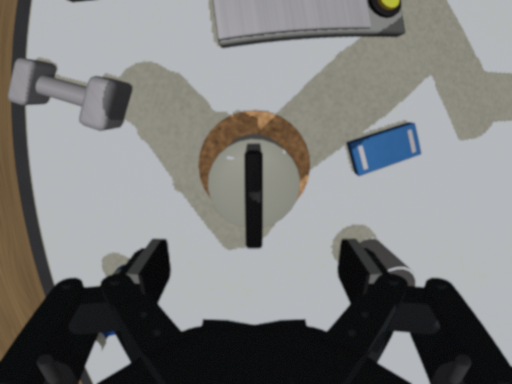

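Emit:
drive_tool:
  plan:
    - [[0.0265,0.0195,0],0]
    - [[0.0265,0.0195,0],0]
    - [[0.0265,0.0195,0],0]
    - [[0.0265,0.0195,0],0]
    - [[0.0265,0.0195,0],0]
    - [[0.0265,0.0195,0],0]
    - [[0.0265,0.0195,0],0]
    - [[0.0265,0.0195,0],0]
    - [[0,0,0.05],0]
    - [[0,0,0.05],0]
    - [[0,0,0.03],0]
    - [[0,0,0],0]
  fingers: 1

```text
clock: 12.75
position: [455.6, 28.2, 112.5]
ee_rot: [0.717, -0.697, -0.002, 0.004]
contact_force: [0.5, 0.8, 0.3]
gripper_width: 0.0
```

Run:
```python
from h import *
import pickle
to(459,29.6,71,-88.3)
d=save('wrist','w5.png'); pickle.dump(d,open('w5.pkl','wb'))
print(fish(d,(459,29.6,46)),fish(d,(474.7,-69,46)))
s=arm.read_state();R=Ro.from_quat(s['ee_rot']).as_matrix();print(fish(d,s['position']+R[:,2]*25))
```

```text
pos [455.6  28.2 112.5] phi -88.43 toolz [-0.0075 -0.003  -1.    ] F [0.5 0.8 0.3] w 0.0 t 12.75
tool shift mm [-1.4 -3.8 41.5] turn -0.13
[249.01851176 219.65505287] [227.21251204  65.41845107]
[252.0221066 247.7046693]
```

View pics/w5.png

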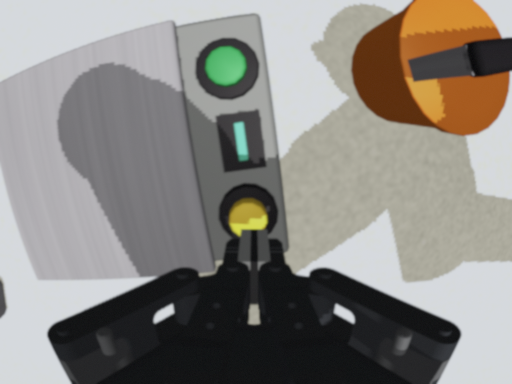

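Emit:
drive_tool:
  plan:
    - [[-0.001,-0.002,0.01],0]
    - [[0,0,0.01],0]
    - [[0,0,0.008],0]
    - [[0,0,0.004],0]
    - [[0,0,0],0]
    - [[0,0,0],0]

```text
clock: 13.55
position: [460.1, 30.3, 83.5]
ee_rot: [0.717, -0.697, 0.0, -0.0]
contact_force: [0.4, -1.0, -0.1]
gripper_width: -0.2
```

Emit:
drive_tool:
  plan:
    - [[0,0,0.003],0]
    - [[0,0,0.003],0]
    - [[0,0,0.002],0]
    - [[0,0,0],0]

```text
clock: 14.05
position: [459.8, 30.2, 75.1]
ee_rot: [0.717, -0.697, -0.0, 0.0]
contact_force: [-0.9, -0.3, -0.0]
gripper_width: -0.1
```

Emit:
drive_tool:
  plan:
    - [[0,0,0.002],0]
    - [[0,0,0.002],0]
    - [[0,0,0.002],0]
    - [[0,0,0],0]

```text
clock: 14.55
position: [460.0, 30.3, 69.4]
ee_rot: [0.717, -0.697, 0.0, -0.0]
contact_force: [-1.0, -0.3, 3.2]
gripper_width: 0.0
```

Emit:
drive_tool:
  plan:
    - [[0,0,0.002],0]
    - [[0,0,0.002],0]
    - [[0,0,0],0]

```text
clock: 14.92
position: [460.1, 30.3, 66.8]
ee_rot: [0.717, -0.697, 0.0, -0.0]
contact_force: [-5.3, 0.6, 16.2]
gripper_width: -0.1
```

Emit:
drive_tool:
  plan:
    - [[0,0,0.002],0]
    - [[0,0,0.002],0]
    - [[0,0,0],0]

```text
clock: 15.3
position: [460.3, 30.4, 66.3]
ee_rot: [0.718, -0.696, 0.001, -0.0]
contact_force: [-14.8, 1.8, 46.8]
gripper_width: 0.0
```

Emit:
drive_tool:
  plan:
    - [[0,0,-0.01],0]
    - [[0,0,-0.03],0]
    - [[0,0,-0.05],0]
    - [[0,0,-0.05],0]
    - [[0,0,-0.05],0]
    - [[0,0,0],0]
  fingers: -1

```text
clock: 16.05
position: [461.8, 30.9, 255.0]
ee_rot: [0.717, -0.697, 0.002, -0.004]
contact_force: [-0.0, 1.0, -0.7]
gripper_width: 85.4
```

Run:
```python
from h import *
for n in ('top','scene'):
    d=save(n,n+'6.png')
    for w in weights(d): print(n,w)
to(441,211.5,260,21)
print(arm.read_state()['joints'].round(2))
```

```text
top ([121.4, 102.9], 817.7, 448.3, -64.4, 57.6, 49.1)
top ([359.2, 167.4], 586.0, -384.2, -22.5, 94.0, 42.7)
top ([314.1, 209.3], 438.9, -221.5, -12.3, 93.2, 41.9)
top ([360.1, 212.5], 428.0, -378.4, 5.1, 92.6, 42.0)
top ([190.6, 213.1], 424.5, 195.0, 19.9, 51.6, 19.9)
scene ([288.9, 158.1], 453.4, 215.4, 21.1, 67.1, 43.1)
scene ([409.2, 159.1], 780.2, 480.2, 8.0, 56.8, 56.5)
scene ([199.6, 246.6], 440.1, -224.6, -12.8, 94.5, 42.1)
scene ([160.6, 282.4], 428.9, -381.7, 4.7, 95.3, 42.3)
scene ([198.1, 318.9], 587.0, -387.8, -21.9, 94.7, 41.4)
pos [459.4  30.3 250.8] phi -88.43 toolz [-4.e-04  7.e-04 -1.e+00] F [-0.5  0.1 -0.4] w 85.2 t 16.15
tool shift mm [-181.7   13.4   -9.1] turn -109.43
[ 0.42  0.11 -0.38 -0.   -1.08 -0.39]
```

View pics/top6.png

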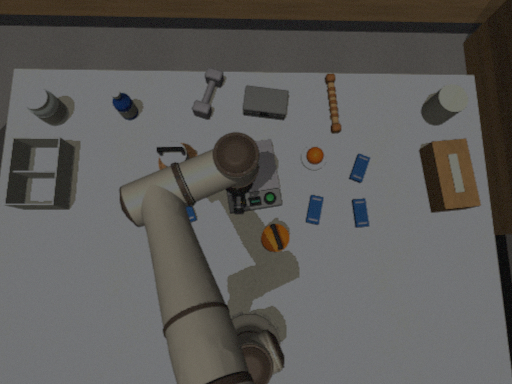

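Emit:
drive_tool:
  plan:
    - [[-0.03,0.002,0],0]
    - [[-0.03,0.002,0],0]
    - [[-0.03,0.002,0],0]
    - [[-0.03,0.002,0],0]
    - [[-0.03,0.002,0],0]
    - [[-0.032,0.003,0],0]
    - [[0,0,0],10]
    - [[0,0,0],10]
    - [[0,0,0],10]
    - [[0,0,0],10]
    - [[0,0,0],10]
    - [[0,0,0],10]

```text
clock: 17.65
position: [440.9, 211.2, 248.8]
ee_rot: [-0.269, 0.963, -0.001, -0.002]
contact_force: [-0.5, -0.9, 0.0]
gripper_width: 85.5
```

Emit:
drive_tool:
  plan:
    - [[0,0,0.04],10.5]
    - [[0,0,0.04],0]
    - [[0,0,0.02],0]
    - [[0,0,0],0]
    - [[0,0,0],0]

```text
clock: 18.27
position: [442.0, 211.9, 151.2]
ee_rot: [-0.183, 0.983, -0.0, -0.0]
contact_force: [0.1, 0.1, -0.3]
gripper_width: 85.8
```

```bash
cat >> h.py <<'E'
def wweights(d,ztop=18,minarea=300):
    im=d['image']; hsv=cv2.cvtColor(im,cv2.COLOR_RGB2HSV)
    m=cv2.inRange(hsv,(100,120,50),(125,255,255)); m=cv2.morphologyEx(m,cv2.MORPH_CLOSE,np.ones((7,7)))
    n,l,s,c=cv2.connectedComponentsWithStats(m); out=[]
    for i in range(1,n):
        if s[i,4]<minarea: continue
        cs,_=cv2.findContours((l==i).astype('uint8'),cv2.RETR_EXTERNAL,cv2.CHAIN_APPROX_NONE)
        P=np.array([fz(d,u,v,ztop)[:2] for u,v in cs[0][:,0]],dtype=np.float32)
        (x,y),(w,h),a=cv2.minAreaRect(P)
        if w<h: w,h,a=h,w,a+90
        out.append((c[i].round(1).tolist(),round(float(x),1),round(float(y),1),round((a+90)%180-90,1),round(w,1),round(h,1)))
    return out
E
python3 - <<'E'
from h import *
to(441,211.5,28,21-180)
d=save('wrist','w7.png'); print(wweights(d))
E
```

```text
pos [442.  211.9 151.2] phi -158.89 toolz [-2.e-04 -5.e-04 -1.e+00] F [ 0.1  0.1 -0.3] w 85.8 t 18.275
tool shift mm [1.000e+00 1.000e-01 1.232e+02] turn 0.11
[([255.2, 186.4], 441.3, 212.6, 21.0, 93.3, 41.1)]
```

View pics/w7.png

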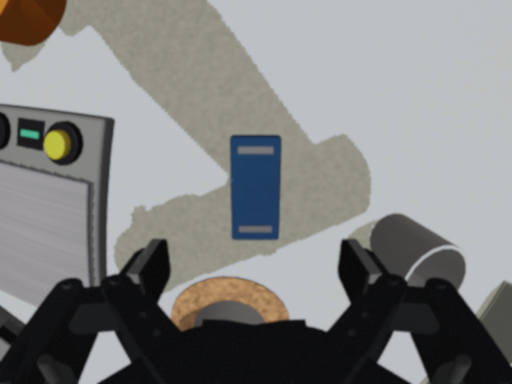

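Emit:
drive_tool:
  plan:
    - [[0.0005,0.001,0.03],0]
    - [[0,0,0.04],0]
    - [[0,0,0.035],0]
    - [[0,0,0.015],0]
    - [[0,0,0.005],0]
    - [[0,0,0],0]
    - [[0,0,0],0]

```text
clock: 19.2
position: [441.6, 213.1, 27.4]
ee_rot: [-0.183, 0.983, 0.001, 0.001]
contact_force: [0.7, 0.1, 0.9]
gripper_width: 85.1
```

Emit:
drive_tool:
  plan:
    - [[0,0,0],0]
    - [[0,0,0],0]
    - [[0,0,0],0]
    - [[0,0,0],0]
    - [[0,0,0],0]
    - [[0,0,0],0]
  fingers: 1

```text
clock: 19.95
position: [441.2, 212.8, 27.0]
ee_rot: [-0.183, 0.983, 0.0, 0.0]
contact_force: [-1.3, 0.7, 5.2]
gripper_width: 42.3
```

Run:
```python
from h import *
to(441.3,212.6,28,21-180)
d=save('wrist','w8.png')
```

```text
pos [441.2 212.8  27. ] phi -158.88 toolz [ 7.e-04  5.e-04 -1.e+00] F [-1.3  0.7  5.2] w 42.3 t 19.95
tool shift mm [-0.  -0.2 -1. ] turn 0.12
```

View pics/w8.png

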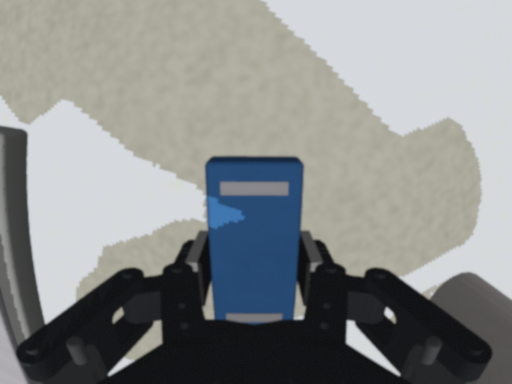

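Emit:
drive_tool:
  plan:
    - [[0,0,-0.005],0]
    - [[0,0,-0.02],0]
    - [[0,0,-0.04],0]
    - [[0,0,-0.04],0]
    - [[0,0,-0.02],0]
    - [[0,0,0],6]
    - [[0,0,0],6]
    - [[0,0,0],0]
    - [[0,0,0],0]

```text
clock: 21.12
position: [440.6, 212.3, 150.9]
ee_rot: [-0.08, 0.997, -0.0, -0.001]
contact_force: [-0.8, 0.1, -2.8]
gripper_width: 42.8
```

```bash
cat >> h.py <<'E'
def hold(d,gripz,verbose=True):
    """position of held block in tool frame from front end + side edges; gripz= block-bottom is this far below TCP (block top = gripz-18 below)"""
    s=arm.read_state(); R=Ro.from_quat(s['ee_rot']).as_matrix(); p=s['position']
    hsv=cv2.cvtColor(d['image'],cv2.COLOR_RGB2HSV); m=cv2.inRange(hsv,(100,110,30),(125,255,255))
    m=cv2.morphologyEx(m,cv2.MORPH_CLOSE,np.ones((7,7))); n,l,st,c=cv2.connectedComponentsWithStats(m)
    i=l[200:260,230:280]; i=np.bincount(i[i>0]).argmax(); mm=(l==i)
    C=-d['R'].T@d['t']; zt=gripz-18
    def tl(u,v):
        c,r=fray(d,u,v); c=R.T@(c-p); r=R.T@r; return c+r*(zt-c[2])/r[2]
    ends=[]
    for u in range(215,296,4):
        v=np.flatnonzero(mm[:,u]);
        if len(v): ends.append(tl(u,v[0]-.5)[:2])
    ends=np.array(ends); k=np.polyfit(ends[:,1],ends[:,0],1)
    med=np.median(abs(ends[:,0]-np.polyval(k,ends[:,1])))
    L=[];Rr=[]
    for v in range(int(st[i,1])+15,int(st[i,1])+60,5):
        u=np.flatnonzero(mm[v]); L.append(tl(u[0]-.5,v)[:2]); Rr.append(tl(u[-1]+.5,v)[:2])
    L=np.array(L);Rr=np.array(Rr)
    print('front end at toolx',np.polyval(k,0).round(1),'-> centre toolx',np.polyval(k,0).round(1)-48,'end slope deg',np.degrees(np.arctan(k[0])).round(2),'res',med.round(2))
    print('sides y',L[:,1].mean().round(1),Rr[:,1].mean().round(1),'mid',((L+Rr)/2)[:,1].mean().round(2),'slopes',[np.degrees(np.arctan(np.polyfit(q[:,0],q[:,1],1)[0])).round(2) for q in (L,Rr)])
E
python3 - <<'E'
from h import *
to(580.5,-2,151,-170.9)
d=save('wrist','w9.png'); hold(d,27)
E
```

```text
pos [440.6 212.3 150.9] phi -170.83 toolz [-1.e-03 -6.e-04 -1.e+00] F [-0.8  0.1 -2.8] w 42.8 t 21.125
tool shift mm [-1.040e+02 -2.339e+02 -1.000e-01] turn 0.07
front end at toolx 48.6 -> centre toolx 0.6000000000000014 end slope deg -0.17 res 0.02
sides y -21.1 20.7 mid -0.18 slopes [np.float64(-0.46), np.float64(0.48)]
```

View pics/w9.png

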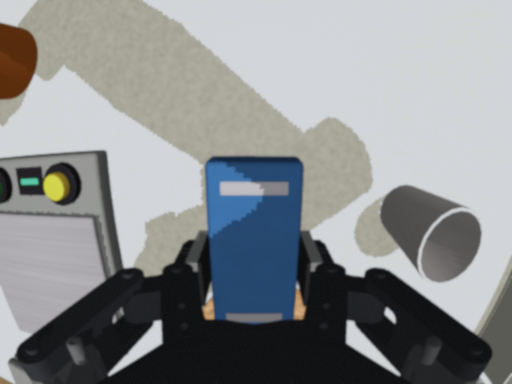

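Emit:
drive_tool:
  plan:
    - [[-0.007,-0.015,0],0]
    - [[-0.0105,-0.0235,0],0]
    - [[-0.0105,-0.0235,0],0]
    - [[-0.0105,-0.0235,0],0]
    - [[-0.0105,-0.0235,0],0]
    - [[-0.0105,-0.0235,0],0]
    - [[-0.0105,-0.0235,0],0]
    - [[-0.0105,-0.0235,0],0]
    - [[-0.0105,-0.0235,0],0]
    - [[-0.0105,-0.0235,0],0]
    - [[-0.0025,-0.0075,0],0]
    - [[0,0,0],0]

```text
clock: 22.68
position: [580.4, -2.9, 150.9]
ee_rot: [-0.079, 0.997, 0.0, -0.001]
contact_force: [0.6, -0.1, -3.2]
gripper_width: 42.3
```

Emit:
drive_tool:
  plan:
    - [[0,0,0.02],0]
    - [[0,0,0.025],0]
    - [[0,0,0.015],0]
    - [[0,0,0.005],0]
    - [[0,0,0],0]
    - [[0,0,0],0]

```text
clock: 23.42
position: [581.3, -1.8, 87.2]
ee_rot: [-0.079, 0.997, 0.0, 0.001]
contact_force: [0.1, -0.7, -3.2]
gripper_width: 42.3
```

Run:
```python
from h import *
import pickle
to(580.5+.6,-2+.1,72,-170.9)
d=save('wrist','w10.png'); hold(d,27); pickle.dump(d,open('w10.pkl','wb'))
d=save('top','t10.png');im=cv2.imread('pics/t10.png')[120:230,200:310];cv2.imwrite('pics/t10c.png',cv2.resize(im,None,fx=5,fy=5,interpolation=cv2.INTER_CUBIC))
```

```text
pos [581.3  -1.8  87.2] phi -170.88 toolz [ 1.9e-03  3.0e-04 -1.0e+00] F [ 0.1 -0.7 -3.2] w 42.3 t 23.425
tool shift mm [ 0.3 -0.  15.2] turn 0.02
front end at toolx 48.4 -> centre toolx 0.3999999999999986 end slope deg 0.24 res 0.08
sides y -21.2 21.4 mid 0.08 slopes [np.float64(-0.1), np.float64(-0.11)]
```

View pics/w10.png

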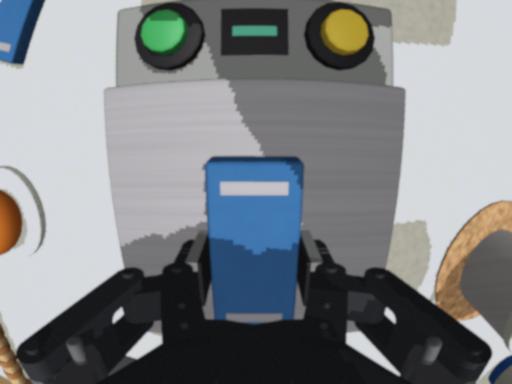

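View pics/t10c.png

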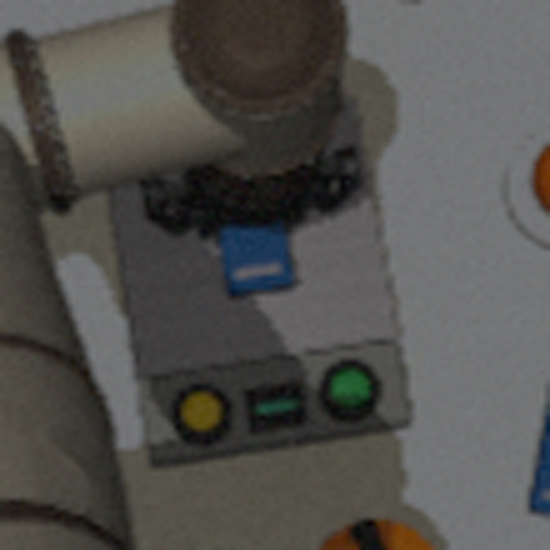

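Run:
```python
from h import *
import pickle
d=pickle.load(open('w10.pkl','rb')); s=arm.read_state();R=Ro.from_quat(s['ee_rot']).as_matrix()
for p in [(130,87),(200,84),(300,83),(380,86),(109,130),(403,130),(118,220),(396,220)]:
    print(p,(R.T@(fz(d,*p,45)-s['position'])).round(1))
```

```text
(130, 87) [ 84.3 -69.   42. ]
(200, 84) [ 83.1 -28.6  42. ]
(300, 83) [83.5 24.5 42. ]
(380, 86) [85.1 70.5 42. ]
(109, 130) [ 60.7 -83.6  42. ]
(403, 130) [60.9 86.7 42.1]
(118, 220) [  5.4 -84.1  42.1]
(396, 220) [ 5.3 88.8 42.2]
```

Emit:
drive_tool:
  plan:
    - [[-0.001,0.001,0.005],0]
    - [[0,0,0.005],0]
    - [[0,0,0.002],0]
    - [[0,0,0.001],0]
    - [[0,0,0],0]
    - [[0,0,0],0]

```text
clock: 24.28
position: [581.6, -0.9, 73.4]
ee_rot: [-0.079, 0.997, 0.0, 0.0]
contact_force: [-0.0, 0.2, -3.0]
gripper_width: 42.3
```

Emit:
drive_tool:
  plan:
    - [[0,0,0.001],0]
    - [[0,0,0.001],0]
    - [[0,0,0],0]
    - [[0,0,0],0]

```text
clock: 24.78
position: [581.6, -0.9, 72.0]
ee_rot: [-0.079, 0.997, -0.0, 0.0]
contact_force: [-3.4, 0.8, 4.6]
gripper_width: 42.6
```

Emit:
drive_tool:
  plan:
    - [[0,0,0],0]
    - [[0,0,0],0]
    - [[0,0,0],0]
    - [[0,0,0],0]
    - [[0,0,0],0]
  fingers: -1

```text
clock: 25.4
position: [581.5, -0.9, 71.3]
ee_rot: [-0.079, 0.997, -0.0, 0.0]
contact_force: [-1.3, 0.1, -0.2]
gripper_width: 85.2
```

Emit:
drive_tool:
  plan:
    - [[0,0,-0.03],0]
    - [[0,0,-0.05],0]
    - [[0,0,-0.05],0]
    - [[0,0,0],0]
    - [[0,0,0],0]

```text
clock: 26.02
position: [581.0, -0.9, 201.0]
ee_rot: [-0.079, 0.997, 0.0, -0.0]
contact_force: [-0.1, -0.6, -0.5]
gripper_width: 85.5
```

Run:
```python
from h import *
to(439.5,-223,202,-12.5-180)
d=save('wrist','w11.png'); print(wweights(d,63)[:6])
for n in ('top','scene'):
    d=save(n,n+'11.png')
    for w in weights(d): print(n,w)
```

```text
pos [581.   -0.9 201. ] phi -170.92 toolz [-6.e-04  4.e-04 -1.e+00] F [-0.1 -0.6 -0.5] w 85.5 t 26.025
tool shift mm [ 174.7 -197.    -1. ] turn 21.58
[([5.1, 27.2], 438.9, -303.0, 16.4, 84.9, 25.8), ([81.9, 35.0], 454.0, -187.6, -11.5, 74.5, 41.8), ([253.5, 186.1], 581.5, -1.1, 9.1, 93.9, 42.0)]
top ([121.6, 102.4], 819.8, 449.3, -52.2, 57.2, 53.3)
top ([249.5, 166.5], 589.9, -1.7, 10.2, 90.7, 43.0)
top ([359.2, 167.5], 586.1, -384.4, -21.1, 94.3, 41.8)
top ([314.1, 209.2], 438.9, -221.5, -12.0, 93.2, 42.1)
top ([360.0, 212.6], 427.9, -378.5, 5.1, 92.9, 42.0)
scene ([409.1, 159.1], 780.2, 480.2, 8.0, 56.8, 56.5)
scene ([280.9, 216.9], 569.5, 17.4, 10.1, 98.1, 44.7)
scene ([199.6, 246.6], 440.0, -224.8, -12.3, 94.5, 42.0)
scene ([160.6, 282.4], 428.9, -381.6, 4.8, 95.3, 42.3)
scene ([198.1, 318.8], 587.0, -387.8, -21.9, 94.7, 41.4)
```

View pics/w11.png

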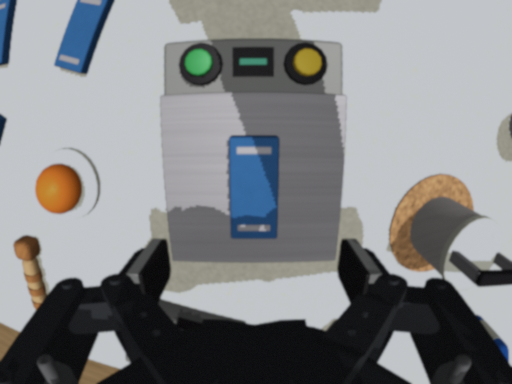

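Emit:
drive_tool:
  plan:
    - [[0.017,-0.02,0],0]
    - [[0.022,-0.025,0],0]
    - [[0.022,-0.025,0],0]
    - [[0.022,-0.025,0],0]
    - [[0.022,-0.025,0],0]
    - [[0.022,-0.025,0],0]
    - [[0.022,-0.025,0],0]
    - [[0.022,-0.025,0],0]
    - [[0.004,-0.002,0.01],7]
    - [[0,0,0.02],7]
    - [[0,0,0.02],7.5]
    - [[0,0,0],0]

```text
clock: 27.68
position: [437.7, -223.3, 149.6]
ee_rot: [0.108, 0.994, 0.0, -0.003]
contact_force: [1.1, -0.1, 0.9]
gripper_width: 85.5
```

Emit:
drive_tool:
  plan:
    - [[0,0,0],0]
    - [[0,0,0],0]

```text
clock: 27.92
position: [440.2, -223.3, 152.1]
ee_rot: [0.108, 0.994, -0.0, 0.001]
contact_force: [-0.8, -0.1, -0.1]
gripper_width: 85.5
```

```bash
cat > pre.py <<'E'
from h import *
import sys
d=save('wrist',sys.argv[1]); best=min(wweights(d),key=lambda w:abs(w[0][0]-254)+abs(w[0][1]-190)); print(best)
to(best[1],best[2],27.5,best[3]-180)
E
python3 pre.py w12.png
```

```text
([253.2, 184.3], 438.5, -223.1, -12.4, 93.2, 41.3)
pos [ 440.2 -223.2  152.1] phi 167.65 toolz [ 1.5e-03 -3.0e-04 -1.0e+00] F [ 0.2 -1.  -0.1] w 85.0 t 27.975
tool shift mm [  1.8  -0.2 124.6] turn 0.05
```

View pics/w12.png

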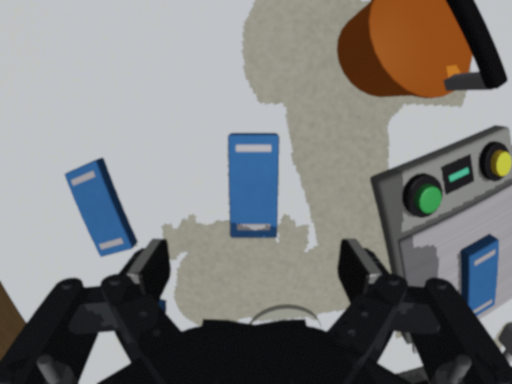

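Emit:
drive_tool:
  plan:
    - [[0.0015,0,0.03],0]
    - [[0,0,0.04],0]
    - [[0,0,0.035],0]
    - [[0,0,0.015],0]
    - [[0,0,0.004],0]
    - [[0,0,0],0]
    - [[0,0,0],0]

```text
clock: 28.85
position: [439.1, -222.9, 28.3]
ee_rot: [0.108, 0.994, -0.0, 0.001]
contact_force: [0.4, -0.7, 0.0]
gripper_width: 85.5
```

Emit:
drive_tool:
  plan:
    - [[0,0,0],0]
    - [[0,0,0],0]
    - [[0,0,0],0]
    - [[0,0,0],0]
    - [[0,0,0],0]
    - [[0,0,0],0]
  fingers: 1

```text
clock: 29.6
position: [438.7, -222.9, 28.1]
ee_rot: [0.108, 0.994, -0.0, 0.0]
contact_force: [0.0, 0.1, 5.2]
gripper_width: 42.6
```

Emit:
drive_tool:
  plan:
    - [[0,0,-0.005],0]
    - [[0,0,-0.02],0]
    - [[0,0,-0.04],0]
    - [[0,0,-0.04],0]
    - [[0,0,-0.02],0]
    - [[0,0,0],-7]
    - [[0,0,0],-7]
    - [[0,0,0],-7.4]
    - [[0,0,0],0]
    - [[0,0,0],0]

```text
clock: 30.85
position: [438.0, -222.6, 151.9]
ee_rot: [-0.077, 0.997, 0.0, -0.0]
contact_force: [1.0, -0.0, -4.1]
gripper_width: 42.3
```

Run:
```python
from h import *
to(581.5,-1,151,-170.9)
d=save('wrist','w13.png'); hold(d,28)
```

```text
pos [ 438.  -222.6  151.9] phi -171.12 toolz [-9.e-04  4.e-04 -1.e+00] F [ 1.  -0.  -4.1] w 42.3 t 30.85
tool shift mm [-176.   196.8    0.9] turn -0.22
front end at toolx 48.4 -> centre toolx 0.3999999999999986 end slope deg -0.02 res 0.03
sides y -21.0 21.1 mid 0.07 slopes [np.float64(0.67), np.float64(0.14)]
```

View pics/w13.png

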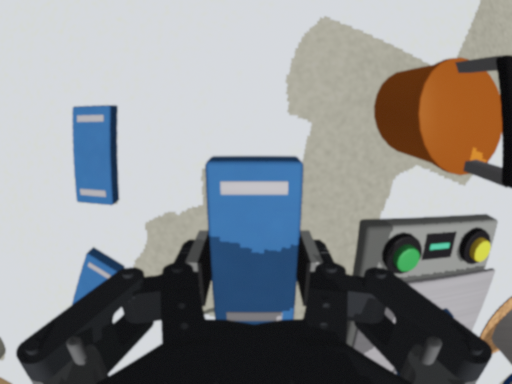

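Emit:
drive_tool:
  plan:
    - [[-0.011,0.012,0],-0.2]
    - [[-0.018,0.02,0],0]
    - [[-0.018,0.02,0],0]
    - [[-0.018,0.02,0],0]
    - [[-0.018,0.02,0],0]
    - [[-0.018,0.02,0],0]
    - [[-0.018,0.02,0],0]
    - [[-0.018,0.02,0],0]
    - [[-0.018,0.02,0],0]
    - [[-0.018,0.02,0],0]
    - [[-0.003,0.005,0],0]
    - [[0,0,0],0]

```text
clock: 32.4
position: [580.5, 0.3, 152.0]
ee_rot: [-0.08, 0.997, -0.0, -0.001]
contact_force: [0.1, 0.3, -4.1]
gripper_width: 42.1
```

Emit:
drive_tool:
  plan:
    - [[0,0,0.02],0]
    - [[0,0,0.015],0]
    - [[0,0,0.008],0]
    - [[0,0,0.004],0]
    - [[0,0,0],0]
    - [[0,0,0],0]
    - [[0,0,0],0]

```text
clock: 33.28
position: [581.0, -0.1, 105.8]
ee_rot: [-0.08, 0.997, 0.0, 0.001]
contact_force: [0.1, 1.0, -4.4]
gripper_width: 42.4
```

```bash
cat > chk.py <<'E'
from h import *
import sys
to(581.6,-0.9,float(sys.argv[2]),-170.9)
d=save('wrist',sys.argv[1]); hold(d,28)
d=save('scene','s'+sys.argv[1]);im=cv2.imread('pics/s'+sys.argv[1])[160:260,225:325];cv2.imwrite('pics/s'+sys.argv[1],cv2.resize(im,None,fx=5,fy=5,interpolation=cv2.INTER_CUBIC))
E
python3 chk.py w14.png 91
```

```text
pos [ 5.810e+02 -1.000e-01  1.058e+02] phi -170.8 toolz [ 1.e-03  2.e-04 -1.e+00] F [ 0.1  1.  -4.4] w 42.4 t 33.275
tool shift mm [-0.5 -0.9 14.8] turn 0.1
front end at toolx 51.3 -> centre toolx 3.299999999999997 end slope deg -1.75 res 0.39
sides y -21.3 21.2 mid -0.05 slopes [np.float64(-0.25), np.float64(-1.62)]
```

View pics/sw14.png

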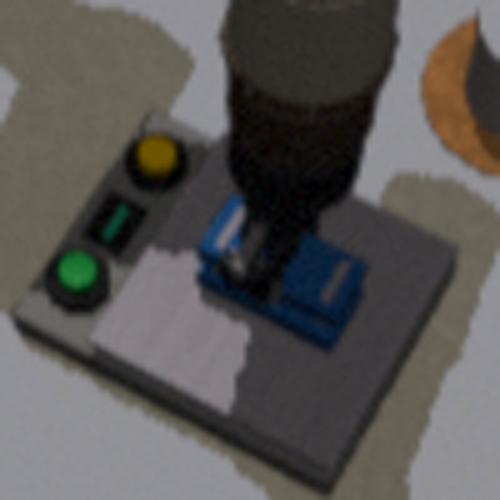

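View pics/w14.png

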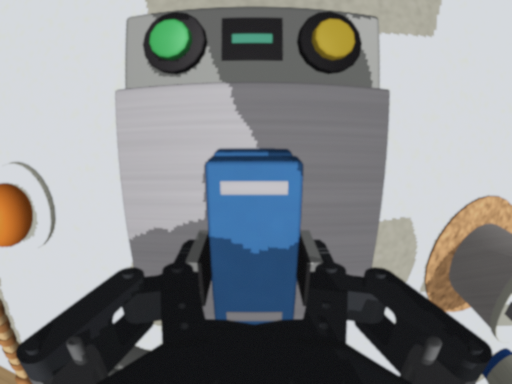

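Emit:
drive_tool:
  plan:
    - [[-0.0005,-0.0008,0.006],0]
    - [[0,0,0.004],0]
    - [[0,0,0.002],0]
    - [[0,0,0],0]
    - [[0,0,0],0]

```text
clock: 34.0
position: [581.4, -0.9, 93.4]
ee_rot: [-0.08, 0.997, -0.0, 0.0]
contact_force: [-0.3, 0.2, -3.6]
gripper_width: 42.3
```

```bash
python3 chk.py w15.png 91; python3 -c "
import cv2;im=cv2.imread('pics/w15.png')[130:250,180:330];cv2.imwrite('pics/w15c.png',cv2.resize(im,None,fx=4,fy=4))"
```

```text
pos [581.4  -0.9  93.4] phi -170.8 toolz [ 2.e-04 -0.e+00 -1.e+00] F [-0.3  0.2 -3.6] w 42.3 t 34.0
tool shift mm [-0.2 -0.   2.4] turn 0.1
front end at toolx 50.7 -> centre toolx 2.700000000000003 end slope deg -0.37 res 0.18
sides y -21.3 21.1 mid -0.1 slopes [np.float64(-0.2), np.float64(-1.08)]
```

View pics/w15c.png

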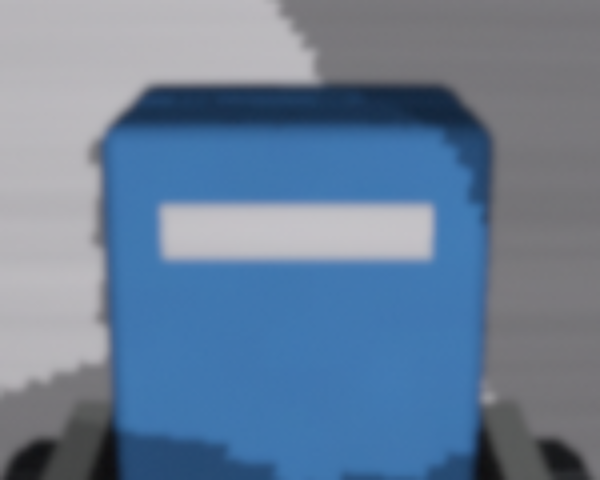

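Emit:
drive_tool:
  plan:
    - [[0,0,0.001],0.1]
    - [[0,0,0.001],0]
    - [[0,0,0.001],0]
    - [[0,0,0],0]
    - [[0,0,0],0]

```text
clock: 34.72
position: [581.3, -0.9, 91.1]
ee_rot: [-0.079, 0.997, -0.0, 0.0]
contact_force: [-2.6, 0.2, 5.8]
gripper_width: 42.8
```

Emit:
drive_tool:
  plan:
    - [[0,0,0],0]
    - [[0,0,0],0]
    - [[0,0,0],0]
    - [[0,0,0],0]
    - [[0,0,0],0]
  fingers: -1

```text
clock: 35.35
position: [581.4, -0.9, 90.3]
ee_rot: [-0.079, 0.997, -0.0, 0.0]
contact_force: [-0.3, -0.1, 0.2]
gripper_width: 85.5
```

Emit:
drive_tool:
  plan:
    - [[0,0,-0.03],0]
    - [[0,0,-0.05],0]
    - [[0,0,-0.03],0]
    - [[0,0,0],0]
    - [[0,0,0],0]
    - [[0,0,0],0]

```text
clock: 36.1
position: [580.6, -1.0, 198.9]
ee_rot: [-0.079, 0.997, -0.0, -0.001]
contact_force: [-0.6, 0.2, -0.2]
gripper_width: 85.5
```

```bash
python3 - <<'E'
from h import *
to(428.5,-380,202,4.8-180)
d=save('wrist','w16.png'); print(wweights(d,81)[-1])
for n in ('top','scene'):
    d=save(n,n+'16.png')
    for w in weights(d): print(n,w)
E
python3 -c "
import cv2;im=cv2.imread('pics/w16.png')[80:270,120:390];cv2.imwrite('pics/w16c.png',cv2.resize(im,None,fx=2.9,fy=2.9))"
```

```text
pos [580.6  -1.  198.9] phi -170.91 toolz [-2.7e-03 -5.0e-04 -1.0e+00] F [-0.6  0.2 -0.2] w 85.5 t 36.1
tool shift mm [ 210.1 -350.2   -2.5] turn 4.29
([253.8, 191.9], 581.0, -1.0, 9.1, 94.6, 42.5)
top ([121.5, 102.9], 817.7, 448.3, -64.4, 57.6, 49.1)
top ([249.6, 165.6], 590.7, -2.7, 12.8, 85.2, 44.7)
top ([359.2, 167.5], 586.0, -384.4, -22.3, 93.9, 43.0)
top ([360.1, 212.6], 427.9, -378.5, 4.8, 92.9, 42.1)
scene ([409.3, 159.1], 780.1, 481.1, 8.0, 56.8, 54.7)
scene ([281.7, 214.6], 564.4, 25.7, 8.4, 99.3, 46.4)
scene ([160.6, 282.4], 429.1, -381.6, 5.1, 95.7, 42.3)
scene ([198.1, 318.9], 587.0, -387.8, -21.9, 94.7, 41.4)
```

View pics/w16c.png

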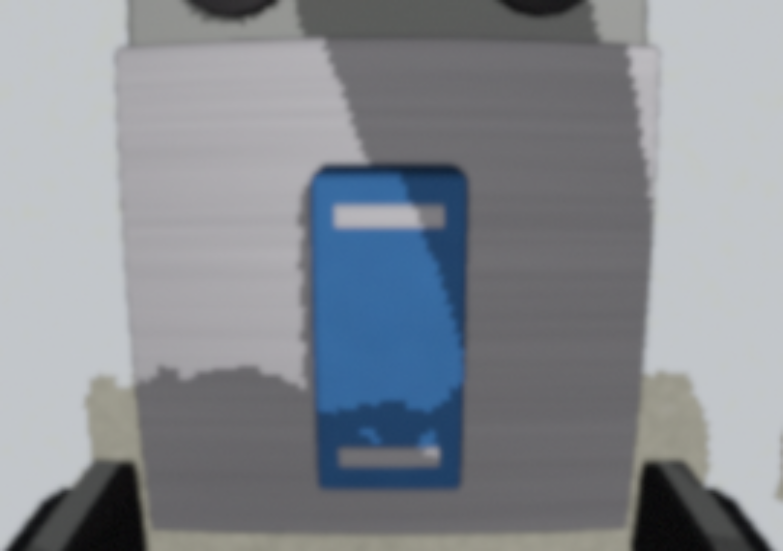

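Emit:
drive_tool:
  plan:
    - [[0.013,-0.022,0],0]
    - [[0.022,-0.0365,0],0]
    - [[0.022,-0.0365,0],0]
    - [[0.022,-0.0365,0],0]
    - [[0.022,-0.0365,0],0]
    - [[0.022,-0.0365,0],0]
    - [[0.022,-0.0365,0],0]
    - [[0.022,-0.0365,0],0]
    - [[0.022,-0.0365,0],0]
    - [[0.0175,-0.029,0],0]
    - [[0.0035,-0.007,0],4.3]
    - [[0,0,0],0]

```text
clock: 37.75
position: [427.9, -380.7, 200.0]
ee_rot: [-0.041, 0.999, 0.0, -0.0]
contact_force: [-0.7, 0.3, -0.6]
gripper_width: 85.3
```

Emit:
drive_tool:
  plan:
    - [[0,0,0.03],0]
    - [[0,0,0.018],0]
    - [[0,0,0],0]
    - [[0,0,0],0]
    - [[0,0,0],0]

```text
clock: 38.38
position: [429.8, -379.9, 153.4]
ee_rot: [-0.042, 0.999, -0.001, 0.001]
contact_force: [-1.1, 0.1, -0.0]
gripper_width: 85.4
```

```bash
python3 pre.py w17.png
```

```text
([252.6, 183.3], 427.7, -381.2, 4.7, 93.4, 41.6)
pos [ 429.7 -379.8  153.3] phi -175.17 toolz [ 1.7e-03 -9.0e-04 -1.0e+00] F [-0.8  0.1  0.1] w 85.1 t 38.425
tool shift mm [  2.3  -1.1 125.8] turn 0.13
```

View pics/w17.png

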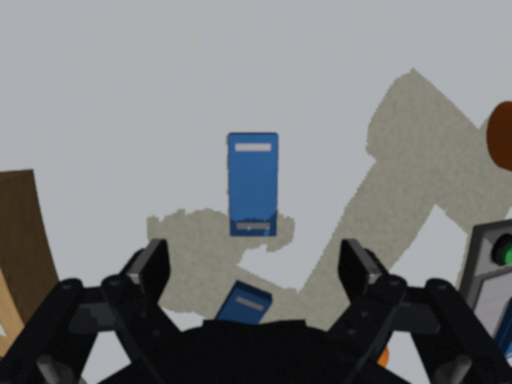

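Emit:
drive_tool:
  plan:
    - [[0.002,-0.001,0.03],0]
    - [[0,0,0.04],0]
    - [[0,0,0.035],0]
    - [[0,0,0.015],0]
    - [[0,0,0.005],0]
    - [[0,0,0],0]
    - [[0,0,0],0]

```text
clock: 39.3
position: [428.2, -381.3, 28.7]
ee_rot: [-0.042, 0.999, -0.001, 0.001]
contact_force: [-1.0, -0.1, -0.8]
gripper_width: 85.0
```

Emit:
drive_tool:
  plan:
    - [[0,0,0],0]
    - [[0,0,0],0]
    - [[0,0,0],0]
    - [[0,0,0],0]
    - [[0,0,0],0]
    - [[0,0,0],0]
  fingers: 1

```text
clock: 40.05
position: [427.9, -381.2, 28.1]
ee_rot: [-0.042, 0.999, -0.0, 0.001]
contact_force: [0.2, 0.0, 6.2]
gripper_width: 42.2
```

Emit:
drive_tool:
  plan:
    - [[0,0,-0.005],0]
    - [[0,0,-0.02],0]
    - [[0,0,-0.04],0]
    - [[0,0,-0.04],0]
    - [[0,0,-0.03],0]
    - [[0,0,-0.01],-4.3]
    - [[0,0,0],0]
    - [[0,0,0],0]
    - [[0,0,0],0]

```text
clock: 41.18
position: [426.8, -380.5, 171.0]
ee_rot: [-0.079, 0.997, 0.001, -0.001]
contact_force: [0.0, -0.5, -2.8]
gripper_width: 42.4
```

Run:
```python
from h import *
to(581.4,-.9,173,-170.9)
d=save('wrist','w18.png'); hold(d,28)
```

```text
pos [ 426.8 -380.5  171. ] phi -170.94 toolz [-0.0022  0.0014 -1.    ] F [ 0.  -0.5 -2.8] w 42.4 t 41.175
tool shift mm [-212.4  350.5   -1.8] turn -0.04
front end at toolx 48.5 -> centre toolx 0.5 end slope deg 0.05 res 0.07
sides y -21.0 21.0 mid 0.0 slopes [np.float64(0.09), np.float64(0.15)]
```

Emit:
drive_tool:
  plan:
    - [[-0.013,0.022,0],0]
    - [[-0.022,0.0365,0],0]
    - [[-0.022,0.0365,0],0]
    - [[-0.022,0.0365,0],0]
    - [[-0.022,0.0365,0],0]
    - [[-0.022,0.0365,0],0]
    - [[-0.022,0.0365,0],0]
    - [[-0.022,0.0365,0],0]
    - [[-0.022,0.0365,0],0]
    - [[-0.018,0.029,0],0]
    - [[-0.005,0.0075,0],0]
    - [[0,0,0],0]

```text
clock: 42.72
position: [581.0, -1.1, 171.8]
ee_rot: [-0.08, 0.997, -0.0, -0.001]
contact_force: [0.5, -1.4, -2.7]
gripper_width: 42.4
```

Emit:
drive_tool:
  plan:
    - [[0,0,0.02],0]
    - [[0,0,0.015],0]
    - [[0,0,0.01],0]
    - [[0,0,0.005],0]
    - [[0,0,0],0]
    - [[0,0,0],0]
    - [[0,0,0],0]

```text
clock: 43.6
position: [581.6, -1.1, 122.8]
ee_rot: [-0.079, 0.997, 0.0, 0.001]
contact_force: [0.3, 0.2, -2.8]
gripper_width: 41.9
```

```bash
python3 chk.py w19.png 109
```

```text
pos [581.6  -1.1 122.8] phi -170.89 toolz [ 1.e-03  2.e-04 -1.e+00] F [ 0.3  0.2 -2.8] w 41.9 t 43.6
tool shift mm [-0.1  0.2 13.8] turn 0.01
front end at toolx 52.8 -> centre toolx 4.799999999999997 end slope deg -0.7 res 0.69
sides y -21.2 21.2 mid -0.01 slopes [np.float64(2.64), np.float64(-1.33)]
```

Emit:
drive_tool:
  plan:
    - [[0,0,0.005],0]
    - [[0,0,0.004],0]
    - [[0,0,0.002],0]
    - [[0,0,0],0]
    - [[0,0,0],0]

```text
clock: 44.32
position: [581.4, -1.3, 111.4]
ee_rot: [-0.079, 0.997, -0.0, 0.0]
contact_force: [-0.7, 0.1, -2.6]
gripper_width: 42.6
```

```bash
python3 chk.py w20.png 109; python3 -c "
import cv2;im=cv2.imread('pics/w20.png')[130:250,180:330];cv2.imwrite('pics/w20c.png',cv2.resize(im,None,fx=4,fy=4))"
```

```text
pos [581.4  -1.3 111.4] phi -170.9 toolz [ 2.e-04 -0.e+00 -1.e+00] F [-0.7  0.1 -2.6] w 42.6 t 44.325
tool shift mm [-0.3  0.3  2.4] turn -0.0
front end at toolx 52.0 -> centre toolx 4.0 end slope deg 0.17 res 0.55
sides y -21.3 21.2 mid -0.06 slopes [np.float64(1.21), np.float64(-1.19)]
```

View pics/w20c.png

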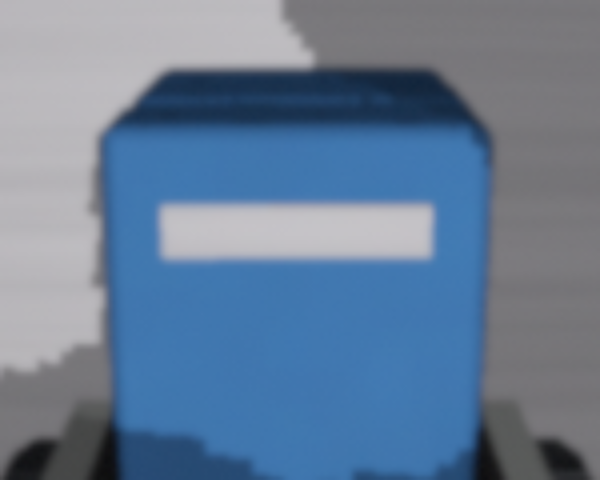

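View pics/sw20.png

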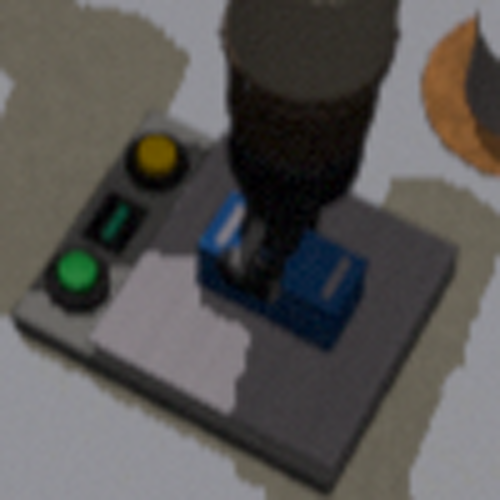

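Emit:
drive_tool:
  plan:
    - [[0,0.0003,0.001],0]
    - [[0,0,0.001],0]
    - [[0,0,0.001],0]
    - [[0,0,0],0]
    - [[0,0,0],0]

```text
clock: 45.05
position: [581.2, -0.9, 109.1]
ee_rot: [-0.079, 0.997, -0.0, 0.0]
contact_force: [-3.0, 1.4, 6.0]
gripper_width: 42.3
```

Emit:
drive_tool:
  plan:
    - [[0,0,0],0]
    - [[0,0,0],0]
    - [[0,0,0],0]
    - [[0,0,0],0]
    - [[0,0,0],0]
  fingers: -1

```text
clock: 45.68
position: [581.3, -1.0, 108.3]
ee_rot: [-0.079, 0.997, 0.0, 0.0]
contact_force: [-0.5, 0.1, 0.8]
gripper_width: 85.3
```

Emit:
drive_tool:
  plan:
    - [[0,0,-0.03],0]
    - [[0,0,-0.05],0]
    - [[0,0,-0.01],0]
    - [[0,0,0],0]
    - [[0,0,0],0]
    - [[0,0,0],0]

```text
clock: 46.42
position: [580.6, -1.1, 196.8]
ee_rot: [-0.079, 0.997, -0.0, -0.001]
contact_force: [-0.5, -0.5, 0.3]
gripper_width: 85.3
```

```bash
python3 - <<'E'
from h import *
to(586.5,-386,202,-21.8-180)
d=save('wrist','w21.png'); print(wweights(d,99)[-1])
for n in ('top','scene'):
    d=save(n,n+'21.png')
    for w in weights(d): print(n,w)
E
python3 -c "
import cv2;im=cv2.imread('pics/w21.png')[80:270,120:390];cv2.imwrite('pics/w21c.png',cv2.resize(im,None,fx=2.9,fy=2.9))"
```

```text
pos [580.6  -1.1 196.8] phi -170.91 toolz [-2.9e-03 -6.0e-04 -1.0e+00] F [-0.5 -0.5  0.3] w 85.3 t 46.425
tool shift mm [  55. -381.   -5.] turn 30.89
([253.8, 197.3], 580.1, -1.2, 9.2, 96.7, 42.7)
top ([121.6, 102.5], 819.8, 449.3, -52.2, 57.2, 53.3)
top ([249.6, 164.9], 592.1, -2.1, 9.0, 84.8, 46.7)
top ([359.2, 167.5], 586.1, -384.5, -21.1, 94.3, 41.6)
scene ([409.1, 159.1], 780.3, 480.2, 8.9, 57.0, 55.8)
scene ([283.0, 212.4], 559.2, 34.4, 9.9, 101.2, 47.0)
scene ([198.1, 318.8], 586.9, -387.9, -21.6, 94.7, 41.4)
```

View pics/w21c.png

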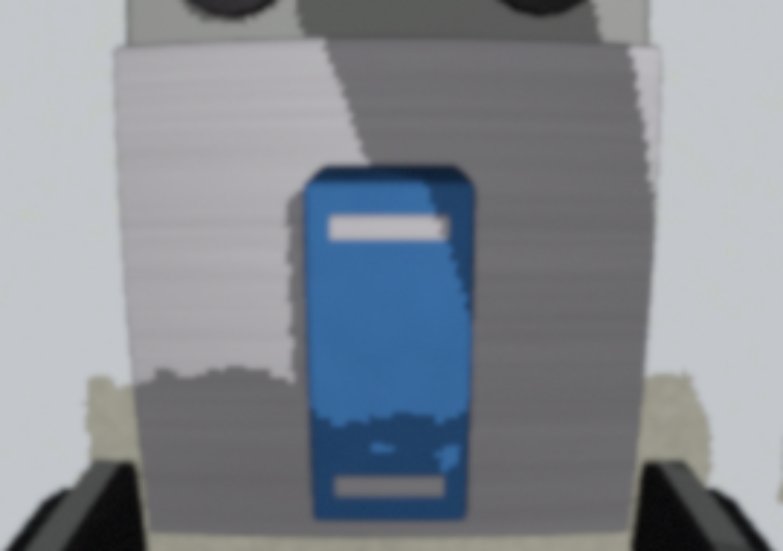

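View pics/top21.png

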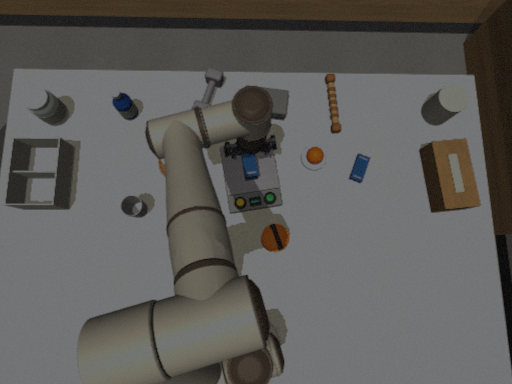

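Emit:
drive_tool:
  plan:
    - [[0.003,-0.021,0],0]
    - [[0.006,-0.04,0],0]
    - [[0.006,-0.04,0],0]
    - [[0.006,-0.04,0],0]
    - [[0.006,-0.04,0],0]
    - [[0.006,-0.04,0],0]
    - [[0.006,-0.04,0],0]
    - [[0.006,-0.04,0],0]
    - [[0.006,-0.04,0],0]
    - [[0.004,-0.04,0],0]
    - [[0,0,0],10]
    - [[0,0,0],10]

```text
clock: 48.08
position: [586.1, -387.7, 197.6]
ee_rot: [0.099, 0.995, 0.0, -0.001]
contact_force: [0.6, 0.1, 0.0]
gripper_width: 85.1
```

Emit:
drive_tool:
  plan:
    - [[0,0,0.02],10]
    - [[0,0,0.02],0.9]
    - [[0,0,0.005],0]
    - [[0,0,0],0]
    - [[0,0,0],0]
    - [[0,0,0],0]

```text
clock: 48.82
position: [587.5, -386.1, 154.3]
ee_rot: [0.189, 0.982, -0.0, 0.001]
contact_force: [0.6, 0.3, 0.3]
gripper_width: 85.6
```

```bash
python3 pre.py w22.png
```

```text
([251.7, 184.4], 585.8, -386.9, -21.8, 92.2, 41.3)
pos [ 587.4 -386.   154.1] phi 158.21 toolz [ 1.2e-03 -6.0e-04 -1.0e+00] F [ 0.   0.2 -0.1] w 85.2 t 48.875
tool shift mm [  1.3  -1.5 126.6] turn 0.01
```

View pics/w22.png

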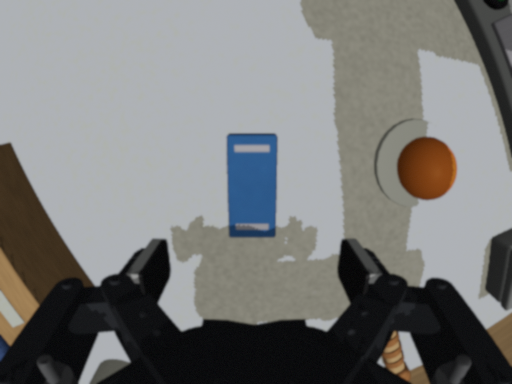

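Emit:
drive_tool:
  plan:
    - [[0.001,-0.0014,0.03],0]
    - [[0,0,0.04],0]
    - [[0,0,0.035],0]
    - [[0,0,0.015],0]
    - [[0,0,0.006],0]
    - [[0,0,0],0]
    - [[0,0,0],0]

```text
clock: 49.75
position: [586.6, -387.2, 29.0]
ee_rot: [0.189, 0.982, -0.0, 0.001]
contact_force: [0.3, -0.1, -0.3]
gripper_width: 85.4
```

Emit:
drive_tool:
  plan:
    - [[0,0,0],0]
    - [[0,0,0],0]
    - [[0,0,0],0]
    - [[0,0,0],0]
    - [[0,0,0],0]
    - [[0,0,0],0]
  fingers: 1

```text
clock: 50.5
position: [586.2, -387.0, 28.1]
ee_rot: [0.189, 0.982, -0.0, 0.001]
contact_force: [-0.9, 0.5, 5.3]
gripper_width: 42.6
```

Emit:
drive_tool:
  plan:
    - [[0,0,-0.005],0]
    - [[0,0,-0.02],0]
    - [[0,0,-0.04],0]
    - [[0,0,-0.04],0]
    - [[0,0,-0.04],0]
    - [[0,0,-0.015],-10]
    - [[0,0,0],-10]
    - [[0,0,0],-10.9]
    - [[0,0,0],0]
    - [[0,0,0],0]

```text
clock: 51.75
position: [585.6, -386.7, 187.5]
ee_rot: [-0.077, 0.997, 0.0, -0.0]
contact_force: [0.0, -0.5, -3.2]
gripper_width: 42.7
```

Run:
```python
from h import *
to(581.2,-.9,188,-170.9)
d=save('wrist','w23.png'); hold(d,28)
```

```text
pos [ 585.6 -386.7  187.5] phi -171.22 toolz [-1.e-04  2.e-04 -1.e+00] F [ 0.  -0.5 -3.2] w 42.7 t 51.75
tool shift mm [-54.6 381.9  -0.4] turn -0.32
front end at toolx 48.3 -> centre toolx 0.29999999999999716 end slope deg -0.03 res 0.03
sides y -21.1 20.9 mid -0.07 slopes [np.float64(0.68), np.float64(0.53)]
```

Emit:
drive_tool:
  plan:
    - [[-0.003,0.021,0],-0.3]
    - [[-0.0055,0.038,0],0]
    - [[-0.0055,0.038,0],0]
    - [[-0.0055,0.038,0],0]
    - [[-0.0055,0.038,0],0]
    - [[-0.0055,0.038,0],0]
    - [[-0.0055,0.038,0],0]
    - [[-0.0055,0.038,0],0]
    - [[-0.0055,0.038,0],0]
    - [[-0.005,0.036,0],0]
    - [[-0.002,0.0205,0],0]
    - [[0,0,0],0]

```text
clock: 53.3
position: [577.6, -0.0, 187.6]
ee_rot: [-0.082, 0.997, 0.0, 0.0]
contact_force: [0.2, -0.4, -2.9]
gripper_width: 42.8
```

Emit:
drive_tool:
  plan:
    - [[0,0,0.02],0]
    - [[0,0,0.015],0]
    - [[0,0,0.008],0]
    - [[0,0,0.004],0]
    - [[0,0,0],0]
    - [[0,0,0],0]
    - [[0,0,0],0]

```text
clock: 54.18
position: [578.1, -1.5, 140.8]
ee_rot: [-0.081, 0.997, 0.0, 0.001]
contact_force: [0.4, 0.2, -2.6]
gripper_width: 42.4
```

```bash
python3 chk.py w24.png 127
```

```text
pos [578.1  -1.5 140.8] phi -170.76 toolz [ 1.e-03  2.e-04 -1.e+00] F [ 0.4  0.2 -2.6] w 42.4 t 54.175
tool shift mm [-3.5  0.  13.8] turn 0.14
front end at toolx 51.6 -> centre toolx 3.6000000000000014 end slope deg -0.6 res 0.94
sides y -21.3 21.2 mid -0.04 slopes [np.float64(1.21), np.float64(-0.64)]
```

Emit:
drive_tool:
  plan:
    - [[-0.0032,0,0],0.1]
    - [[0,0,0.005],0]
    - [[0,0,0.004],0]
    - [[0,0,0.002],0]
    - [[0,0,0],0]
    - [[0,0,0],0]

```text
clock: 55.02
position: [581.1, -1.0, 129.4]
ee_rot: [-0.08, 0.997, -0.0, 0.0]
contact_force: [-0.8, 0.8, -2.0]
gripper_width: 42.6
```

```bash
python3 chk.py w25.png 127; python3 -c "
import cv2;im=cv2.imread('pics/w25.png')[130:250,180:330];cv2.imwrite('pics/w25c.png',cv2.resize(im,None,fx=4,fy=4))"
```

```text
pos [581.1  -1.  129.4] phi -170.85 toolz [ 2.e-04 -0.e+00 -1.e+00] F [-0.8  0.8 -2. ] w 42.6 t 55.025
tool shift mm [-0.5  0.1  2.4] turn 0.05
front end at toolx 53.0 -> centre toolx 5.0 end slope deg -0.34 res 0.96
sides y -21.1 21.1 mid 0.03 slopes [np.float64(3.34), np.float64(-3.36)]
```

View pics/w25c.png

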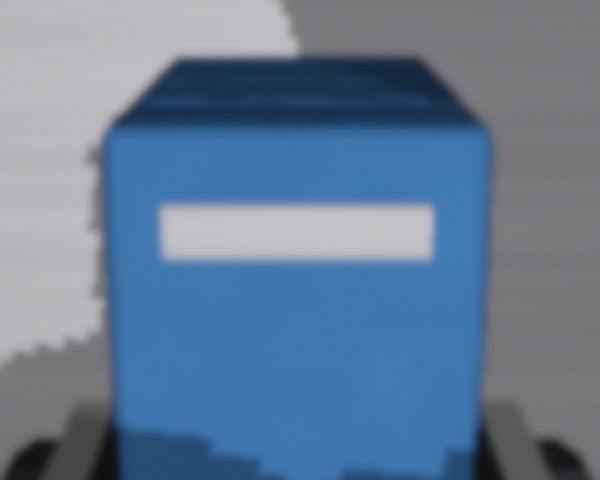

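Emit:
drive_tool:
  plan:
    - [[-0.0002,0,0.001],0]
    - [[0,0,0.001],0]
    - [[0,0,0.001],0]
    - [[0,0,0],0]
    - [[0,0,0],0]

```text
clock: 55.75
position: [581.3, -1.0, 127.1]
ee_rot: [-0.08, 0.997, -0.0, 0.0]
contact_force: [-3.4, 1.3, 5.2]
gripper_width: 42.4
```

Emit:
drive_tool:
  plan:
    - [[0,0,0],0]
    - [[0,0,0],0]
    - [[0,0,0],0]
    - [[0,0,0],0]
    - [[0,0,0],0]
  fingers: -1

```text
clock: 56.38
position: [581.3, -1.0, 126.2]
ee_rot: [-0.08, 0.997, -0.0, 0.0]
contact_force: [-0.2, -0.8, -0.8]
gripper_width: 85.5
```

Emit:
drive_tool:
  plan:
    - [[0,0,-0.03],0]
    - [[0,0,-0.05],0]
    - [[0,0,-0.03],0]
    - [[0,0,0],0]
    - [[0,0,0],0]
    - [[0,0,0],0]

```text
clock: 57.12
position: [580.6, -1.1, 234.8]
ee_rot: [-0.08, 0.997, -0.0, -0.001]
contact_force: [-0.3, -0.4, -0.2]
gripper_width: 85.3
```

```bash
python3 - <<'E'
from h import *
to(474.7,-69.5,180,-170.9)
d=save('wrist','w26.png'); print(wweights(d,117)[-1])
d=save('scene','s26.png')
E
python3 -c "
import cv2;im=cv2.imread('pics/s26.png')[120:320,140:400];cv2.imwrite('pics/s26c.png',cv2.resize(im,None,fx=3,fy=3,interpolation=cv2.INTER_CUBIC))"
```

```text
pos [580.6  -1.1 234.8] phi -170.87 toolz [-2.8e-03 -5.0e-04 -1.0e+00] F [-0.3 -0.4 -0.2] w 85.3 t 57.125
tool shift mm [115.2 -50.7  55.2] turn 0.03
([253.7, 190.7], 579.8, -1.4, 9.1, 97.0, 42.5)
```

View pics/s26c.png

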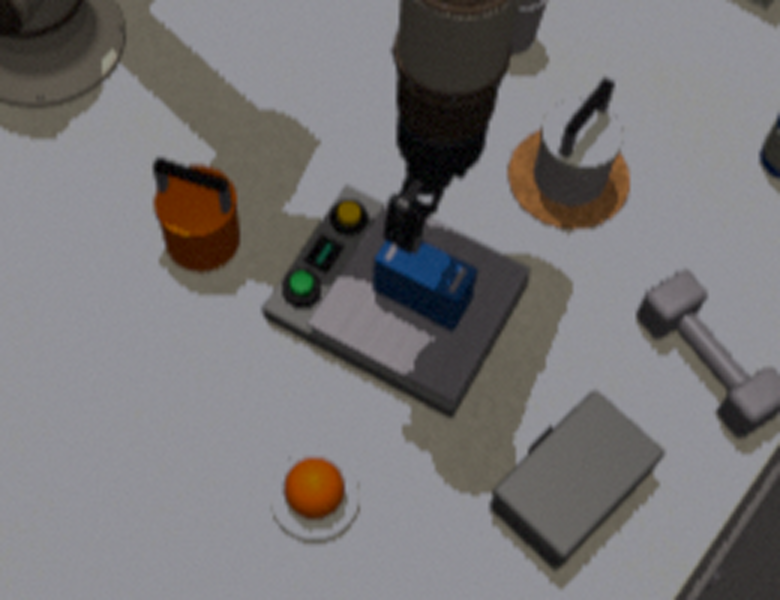

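View pics/w26.png

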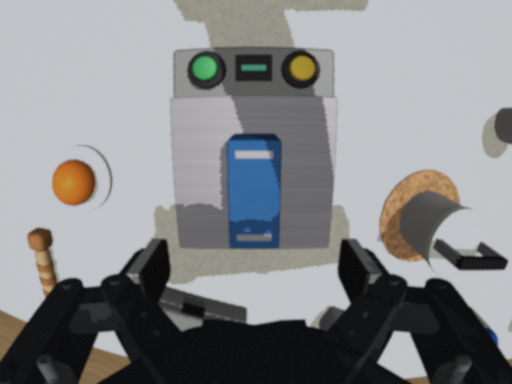

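Emit:
drive_tool:
  plan:
    - [[0.012,-0.005,0],0]
    - [[0.02,-0.009,0],0]
    - [[0.025,-0.011,0],0]
    - [[0.025,-0.011,0],0]
    - [[0.022,-0.01,0],0]
    - [[0.0112,-0.0047,0],0]
    - [[0,0,0.03],0]
    - [[0,0,0.04],0]
    - [[0,0,0.04],0]
    - [[0,0,0.01],0]
    - [[0,0,0],0]
    - [[0,0,0],0]
  fingers: 1

```text
clock: 58.72
position: [476.8, -69.2, 117.8]
ee_rot: [-0.08, 0.997, -0.0, 0.002]
contact_force: [0.2, 0.1, -0.3]
gripper_width: -0.0
```

Run:
```python
from h import *
to(474.7,-69.5,66.5,-170.9)
d=save('wrist','w27.png')
print(fish(d,(474.7,-69.5,46)))
s=arm.read_state();R=Ro.from_quat(s['ee_rot']).as_matrix();print(fish(d,s['position']+R[:,2]*25))
```

```text
pos [476.8 -69.2 117.8] phi -170.83 toolz [ 3.2e-03  2.0e-04 -1.0e+00] F [ 0.2  0.1 -0.3] w -0.0 t 58.725
tool shift mm [ 2.3  0.1 51.3] turn 0.07
[253.93844811 210.44978922]
[253.89600356 243.75593525]
```

View pics/w27.png

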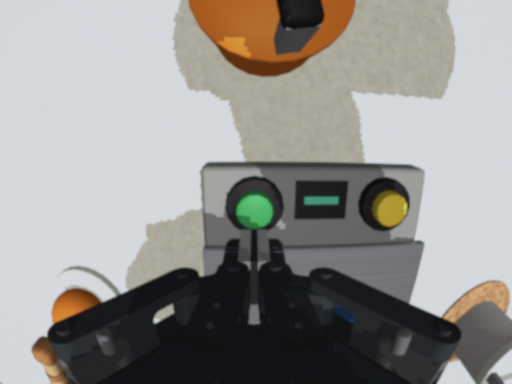

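Run:
```python
from h import *
import pickle
D=pickle.load(open('d0.pkl','rb'))
print(tri(D['top'],(277,236),D['scene'],(205,180)))
for z in (90,140): print(onz(D['top'],277,236,z), onz(D['scene'],205,180,z))
```

```text
(array([342.59189208, -81.9115486 , 129.68163902]), np.float64(4.758382943040331))
[343.55317563 -87.39891937  90.        ] [324.65834198 -64.69683967  90.        ]
[340.38317937 -82.75575842 140.        ] [349.2614452  -84.15806458 140.        ]
```

Emit:
drive_tool:
  plan:
    - [[0.001,0,0.012],0]
    - [[0,0,0.012],0]
    - [[0,0,0.01],0]
    - [[0,0,0.005],0]
    - [[0,0,0],0]
    - [[0,0,0],0]

```text
clock: 59.52
position: [474.8, -69.5, 77.5]
ee_rot: [-0.08, 0.997, -0.0, 0.0]
contact_force: [0.7, 0.5, 0.1]
gripper_width: -0.1
```

Emit:
drive_tool:
  plan:
    - [[0,0,0.003],0]
    - [[0,0,0.002],0]
    - [[0,0,0.002],0]
    - [[0,0,0],0]

```text
clock: 60.02
position: [474.7, -69.5, 70.5]
ee_rot: [-0.08, 0.997, -0.0, 0.0]
contact_force: [-1.1, 1.2, 3.3]
gripper_width: 0.2
```

Emit:
drive_tool:
  plan:
    - [[0,0,0.002],0]
    - [[0,0,0.002],0]
    - [[0,0,0.001],0]
    - [[0,0,0],0]

```text
clock: 60.52
position: [474.7, -69.5, 66.9]
ee_rot: [-0.08, 0.997, -0.0, 0.0]
contact_force: [-4.8, 1.9, 16.7]
gripper_width: 0.4
```

Emit:
drive_tool:
  plan:
    - [[0,0,0.002],0]
    - [[0,0,0.001],0]
    - [[0,0,0],0]

```text
clock: 60.9
position: [474.8, -69.5, 66.5]
ee_rot: [-0.081, 0.997, -0.001, 0.0]
contact_force: [-11.9, 4.1, 37.2]
gripper_width: -0.3
```

Emit:
drive_tool:
  plan:
    - [[0,0,-0.008],0]
    - [[0,0,-0.03],0]
    - [[0,0,-0.05],0]
    - [[0,0,-0.05],0]
    - [[0,0,-0.03],0]
    - [[0,-0.04,0],0]
    - [[0,-0.05,0],0]
    - [[0,-0.05,0],0]
    - [[0,-0.04,0],0]
    - [[0,0,0],0]

```text
clock: 62.15
position: [503.0, -249.4, 228.9]
ee_rot: [-0.078, 0.997, 0.0, -0.001]
contact_force: [-0.3, 0.8, 0.2]
gripper_width: 0.1
```

Run:
```python
from h import *
to(474.7,-69.5,66.5,-170.9)
for n,b in (('wrist',None),('scene',(120,320,140,400)),('top',(100,260,100,390))):
    d=save(n,n+'28.png')
    if b: im=cv2.imread('pics/'+n+'28.png')[b[0]:b[1],b[2]:b[3]];cv2.imwrite('pics/'+n+'28.png',cv2.resize(im,None,fx=2.7,fy=2.7,interpolation=cv2.INTER_CUBIC))
```

```text
pos [ 503.  -249.4  228.9] phi -171.09 toolz [-1.5e-03  3.0e-04 -1.0e+00] F [-0.3  0.8  0.2] w 0.1 t 62.15
tool shift mm [-1.000e-01  1.820e+02  1.625e+02] turn -0.19
```

View pics/scene28.png

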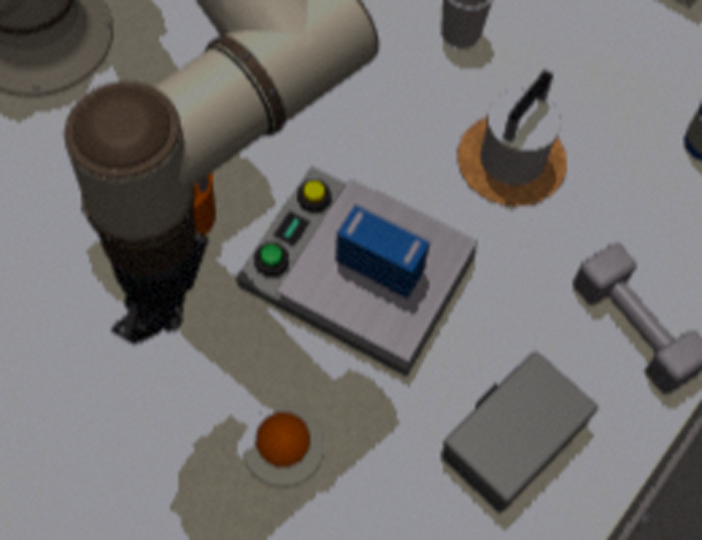

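View pics/top28.png

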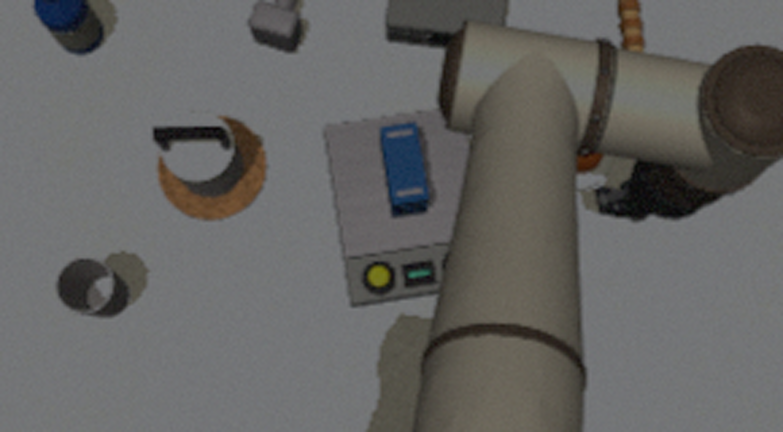

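View pics/wrist28.png

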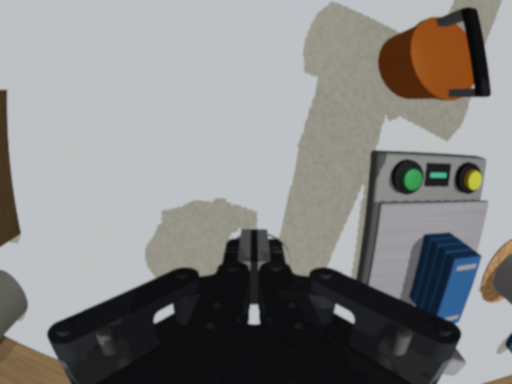

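The pile of four is square in the middle of the pan. The canister is upright on the mat, and the tumbler and ball stand where they were. I hand the job in.

```bash
python3 -c "
from bench import arm
print(arm.job_done()); print(arm.read_state()['clock'])"
```

```text
the job is handed in; nothing more can be done
None
the job is handed in; nothing more can be done
```

The job is done and handed in at about 62 s, with the gripper clear of everything. No verdict is reported.

- **Canister and zero:** I moved the aluminium canister from the scale to the cork mat. With the pan empty, I pressed the yellow zero button until it bottomed out, at about 47 N on the fingertips.
- **Weights:** Four blue weights were present and no fifth was seen. I stacked them in the middle of the pan, long side along the pan's x axis, then pressed the green store button until it bottomed out, at about 37 N.

**Last checks:**
- **Canister:** the pictures show it upright and wholly on the mat.
- **Pile:** it looks square. After each weight was set down, the wrist camera put the top one within about 2 mm of the others and 0.1° of 9.1°, the pan's angle.
- **Bystanders:** the tumbler and ball are where they stood. I saw no weight knocked aside.

**Less certain:**
- **Button travel:** I judged both buttons fully down from the sharp rise in force while the height stopped changing. I could not read their travel.
- **Camera agreement:** the scene and top cameras differed by about 3 mm in y, so I aimed each grasp by the wrist camera.

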